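# Gauge the clamp bridge gap with spacers

### The job

Find the thickest of the three aluminium spacers that slides under the clamp bridge on the bench: try them from the thinnest up, sliding each gently along the bench top into the gap from the robot's side, first the thin one, then the medium one, and the thick one only if the medium goes in. Leave the thickest one that goes in pushed fully home, its grip fin up against the bridge, and the other two lying flat on the bench well clear of the bridge. Do not force a spacer that will not go, and leave the plug, collet and bocal blank alone.

Things in the scene. Friction and masses are not known exactly. Their poses are not given: they have to be found in the camera images.
- bridge: fixed grey cast beam, 50 mm deep (x), 110 wide (y), 34 thick, over the bench on two posts; opening 74 mm wide, open front and back, of unknown height 13.5 to 27.5 mm. Origin: centre of the beam's underside; front face at x = -25 mm. x is the push direction, away from the robot. A spacer that is home, pointing along x, has its origin right below this one.
- headstock (a point): top centre of the fixed bakelite knob (52 mm wide) on the headstock casting beside the bridge, about 150 mm above the bench. Casting: 100 x 100 mm, 110 mm high, foot 130 x 120 mm; its wall is 95 mm from the bridge's origin on the bridge's +y side, its spindle nose reaches to the bridge's x = -60 mm
- spacer_thin: thin spacer: flat aluminium plate 110 mm long (x), 50 wide (y), 12 thick, one dark groove across its top near the front. At the rear an upright grip fin, 30 mm long (x), 16 wide (y), rises to 62 mm above the underside, centred at x = -40 mm. Origin: centre of the underside; x points to the front end. About 230 g. Lies on the bench; the spacers swap places
- spacer_medium: medium spacer: flat aluminium plate 110 mm long (x), 50 wide (y), 17 thick, two dark grooves across its top near the front. At the rear an upright grip fin, 30 mm long (x), 16 wide (y), rises to 62 mm above the underside, centred at x = -40 mm. Origin: centre of the underside; x points to the front end. About 300 g. Lies on the bench; the spacers swap places
- spacer_thick: thick spacer: flat aluminium plate 110 mm long (x), 50 wide (y), 22 thick, three dark grooves across its top near the front. At the rear an upright grip fin, 30 mm long (x), 16 wide (y), rises to 62 mm above the underside, centred at x = -40 mm. Origin: centre of the underside; x points to the front end. About 380 g. Lies on the bench; the spacers swap places
- plug: bystander: upright brass expansion plug, 38 mm in diameter, 90 mm high; origin at the centre of its underside
- collet: bystander: steel collet tube standing upright, 34 to 48 mm in diameter, 68 mm high; origin at the centre of its underside
- bocal: bystander: curved nickel bocal blank lying flat, a 12 mm tube about 200 mm long; origin near its middle at bench height

How it is judged:
On the way, in this order (a step that is already met when the one before it is completed fails the run):
1. the thin spacer is tried first: slid at least 20 mm into the gap, the other two not yet taken (within 40 mm of their starts) (x of spacer_thin in the frame of bridge between -0.06 and 0.012 m and y of spacer_thin in the frame of bridge between -0.02 and 0.02 m and height (world z) of spacer_thin below 0.008 m and distance of each of spacer_medium, spacer_thick from where it was at the start of the episode below 0.04 m), for 0.1 s.
2. then the medium spacer is tried: slid along the bench up against the opening (front end within 4 mm of the bridge's face) or in, the thick one not yet taken (within 40 mm of its start) (x of spacer_medium in the frame of bridge between -0.084 and 0.012 m and y of spacer_medium in the frame of bridge between -0.02 and 0.02 m and height (world z) of spacer_medium below 0.008 m and distance of spacer_thick from where it was at the start of the episode below 0.04 m), for 0.1 s.
3. then, if the medium goes in, the thick spacer is tried in the same way; if the medium does not go in, the thin one is slid back in (((x of spacer_thick in the frame of bridge between -0.084 and 0.012 m and y of spacer_thick in the frame of bridge between -0.02 and 0.02 m and height (world z) of spacer_thick below 0.008 m) or ((x of spacer_thin in the frame of bridge between -0.06 and 0.012 m and y of spacer_thin in the frame of bridge between -0.02 and 0.02 m and height (world z) of spacer_thin below 0.008 m) and height (world z) of bridge below 0.0182 m))), for 0.1 s.
At the end, for the whole second after the job is handed in: The thickest spacer that goes in (or the next thinner, if its clearance is under 1.2 mm) is home: within 8 mm along the push, 20 mm sideways of the bridge's origin. The other two are over 100 mm from it. All flat on the bench (0.1 rad, 8 mm) and at rest (((x of spacer_thin in the frame of bridge between -0.008 and 0.012 m and y of spacer_thin in the frame of bridge between -0.02 and 0.02 m and height (world z) of spacer_thin below 0.008 m and horizontal distance between each of spacer_medium, spacer_thick and bridge above 0.1 m and height (world z) of bridge below 0.0182 m) or (x of spacer_medium in the frame of bridge between -0.008 and 0.012 m and y of spacer_medium in the frame of bridge between -0.02 and 0.02 m and height (world z) of spacer_medium below 0.008 m and horizontal distance between each of spacer_thin, spacer_thick and bridge above 0.1 m and height (world z) of bridge below 0.0232 m) or (x of spacer_thick in the frame of bridge between -0.008 and 0.012 m and y of spacer_thick in the frame of bridge between -0.02 and 0.02 m and height (world z) of spacer_thick below 0.008 m and horizontal distance between each of spacer_thin, spacer_medium and bridge above 0.1 m)) and angle between each of spacer_thin, spacer_medium, spacer_thick's own z axis and vertical below 0.1 rad and height (world z) of each of spacer_thin, spacer_medium, spacer_thick below 0.008 m and linear speed of each of spacer_thin, spacer_medium, spacer_thick below 0.02 m/s); the robot touches nothing.
It fails at once if a spacer is rammed or forced against the bridge with more than 70 N (contact force between any of spacer_thin, spacer_medium, spacer_thick and bridge above 70 N).
It fails at once if the plug, collet or bocal blank is moved more than 30 mm (distance of any of plug, collet, bocal from where it was at the start of the episode above 0.03 m).
It also fails if it takes over 72 s, if anything falls off the work surface, if the arm or the gripper's body presses on something with over 40 N, if the wrist force passes 120 N, or if a joint passes its speed limit or range.

### The arm

A 6-joint arm with a two-finger parallel gripper is mounted at the origin on the work surface. World frame = base frame: x ahead of the robot, y to its left, z up, the work surface at z = 0. Lengths are in m, angles in rad, forces in N, time in s.
With the tool pointing down it reaches from about 0.35 to 1 m from the base axis. Payload 7.1 kg.
Tool frame: the origin (TCP) lies midway between the tips of the shut fingers; the grasp point (between the pads) lies robot.grasp_offset behind it (robot.grasp_offset is the distance from the TCP to the grasp point, in m); z points along the fingers, y is the direction in which the jaws open and shut (so a half turn about z gives the same grasp; the last joint's range is limited). The gripper opens to 85 mm and grips with 20 to 120 N. Pads are 22 mm wide; open, the fingers measure 114 mm over their backs; the gripper's body (76 mm by 85 mm) begins 54 mm behind the grasp point. The pads swing forward as they close: fully open they stand 13 mm farther back than shut.
Start: joints at [1.155, 0.423, 1.63, -0, 1.089, -0.019], TCP at [0.242, 0.576, 0.231] pointing down, gripper open.
Joint ranges: [-3, 3], [-0.9, 2.11], [0.09, 2.58], [-1.31, 4.45], [0.11, 2.69], [-2.54, 2.54]. Speed limits (rad/s): [2.39, 2.39, 3.01, 3.14, 3.14, 3.14].

### API

Orientations are given as a unit quaternion [x, y, z, w].
In Python, from plant import get_obs, grab_frame, camera_params, finish_job, robot gives the robot as it stands.
- The arm moves only by the tool servo_tool, never from a script. Its argument "rows" is a list of rows, each a list of 7 numbers: the shift along the tool's x, y, z in m, then the turn, a rotation vector about the tool's x, y, z in rad, then the opening, from 0 (shut) to 1 (fully open). In form: [[tx, ty, tz, rx, ry, rz, fingers], ...]. A call has 1 to 12 rows; each row is the pose to reach, as a shift and turn from the pose commanded when the call began, along the tool's axes at that moment; what a row does not reach only later rows make up. A row lasts 1/10 s, in which the tool goes at most 50 mm and 8.59 degrees, less where a joint would pass 70% of its speed; a pose out of reach is approached as far as the arm can. A call with a gripper value outside its range is refused whole. The fingers move at their own pace and stop on an object; "newtons" is the grip in N (left out, the last holds). Time passes only in rows, so rows that repeat a pose let the fingers close. It gives the time, the measured TCP pose, the force and the opening at its end, in the units of the state.
- get_obs(): the state, without advancing time (a new reading comes with each control period).
- grab_frame(name): name is "scene" or "side" or "wrist"; returns (picture, depth): 400x640x3 uint8, red, green, blue; 400x640 float32, m along the optical axis (not along the pixel's ray), 0 where there is no reading.
- camera_params(name): a dict with "vertical_fov" (degrees; the focal length in pixels is half the picture's height over the tangent of half this angle, whatever the lens; pixels are square), "cx", "cy" (the principal point, pixels), "R" (3x3) and "t" (3): a world point X has camera coordinates R X + t; the wrist camera has in their place "hand_eye" (4x4, takes a point from camera to tool coordinates, whose origin is the TCP and whose axes are the flange's). Camera axes: x right, y down, z forward; pixel columns grow to the right and rows downward; lengths in m; the calibration is good to about 2 mm. A picture is of the moment at which its call begins: read the wrist's pose just before it. camera_params takes no time and is no camera call.
- finish_job(): hands the job in, once; it reports no verdict.
The state is a dict: "clock": time; "joints": joint angles; "joint_velocities": joint speeds; "joint_torque": joint torques, N m; "eef_pos": TCP position; "eef_rot": TCP orientation; "force": force on the tool from outside, world axes, zero at the start; "torque": the same for the moment, N m; "grip_width": finger opening in m.
Only numpy, scipy, OpenCV 4.12 (cv2) and the standard library are available. Lean on these libraries where they do the work, as an engineer would, in place of code of your own. Each camera call takes 0.05 s, during which the arm holds its last target.

## Working session

There is one attempt and no reset: what is moved stays moved. The work goes in short steps, Python scripts to look and compute and a tool call to move; the robot and the scene stay as the last step left them, time stands still between calls to the robot, and variables do not carry over. Pictures are saved under pics/ and viewed, and the job is handed in when it is done.

Besides the shell and the picture viewer there is one more tool, called after ">>>" by a JSON object that holds its "name" and its "arguments", one argument or row to a line. servo_tool: Moves the arm, as the interface text tells. Its arguments: {"type":"object","properties":{"rows":{"type":"array","items":{"type":"array","items":{"type":"number"}}},"newtons":{"type":"number"}},"required":["rows"]}

```bash
ls; mkdir -p pics; python3 - <<'E'
from plant import *
import cv2,numpy as np
print(get_obs()); print(vars(robot) if hasattr(robot,'__dict__') else robot, robot.grasp_offset)
for n in ("scene","side","wrist"):
    im,d=grab_frame(n); cv2.imwrite(f"pics/{n}0.png",im[:,:,::-1]); np.savez(f"{n}0.npz",im=im,d=d)
    print(n,camera_params(n))
E
```

```text
pics
{'clock': 0.0, 'joints': array([ 1.15501697e+00,  4.23824565e-01,  1.63071373e+00, -1.44407549e-05,
        1.08858181e+00, -1.90073572e-02]), 'joint_velocities': array([ 4.42338027e-04,  6.61920413e-04,  8.68726547e-05, -7.37232942e-05,
        5.15432895e-04,  6.76329148e-04]), 'joint_torque': array([-1.57677874e-03, -5.57385242e+01, -2.81743598e+01, -6.09201197e-05,
        7.19790478e-03,  1.11647097e-05]), 'eef_pos': array([0.24128735, 0.57594583, 0.23054652]), 'eef_rot': array([ 1.97083899e-01,  9.80386329e-01, -7.47125277e-04, -1.58479419e-04]), 'force': array([-0.06935359,  0.134508  ,  0.46389236]), 'torque': array([ 0.05294921,  0.02848374, -0.03576879]), 'grip_width': 0.08553474540467293}
{} 0.0187
scene {'vertical_fov': 45.49914547643491, 'cx': 319.1154819200276, 'cy': 198.69427639129083, 'R': array([[ 0.58538317,  0.81074482,  0.00440207],
       [ 0.66686806, -0.47839749, -0.57133425],
       [-0.46110035,  0.33738506, -0.82070567]]), 't': array([-0.35017408, -0.32805681,  1.41918755])}
side {'vertical_fov': 55.27066583539443, 'cx': 323.86869113037505, 'cy': 206.28678406260445, 'R': array([[ 0.95900898, -0.28326445, -0.0079387 ],
       [-0.18228885, -0.59521655, -0.78261615],
       [ 0.21696209,  0.75198305, -0.62245397]]), 't': array([-0.58117072,  0.20226918,  0.73427878])}
wrist {'vertical_fov': 68.1861101865502, 'cx': 326.98653702097977, 'cy': 200.5631027180193, 'hand_eye': array([[ 5.40209337e-04, -9.55088551e-01, -2.96320044e-01,
         7.62369397e-02],
       [ 9.99999791e-01,  4.10849797e-04,  4.98823111e-04,
        -8.57548624e-04],
       [-3.54677212e-04, -2.96320251e-01,  9.55088573e-01,
        -1.43090574e-01],
       [ 0.00000000e+00,  0.00000000e+00,  0.00000000e+00,
         1.00000000e+00]])}
```

View pics/scene0.png

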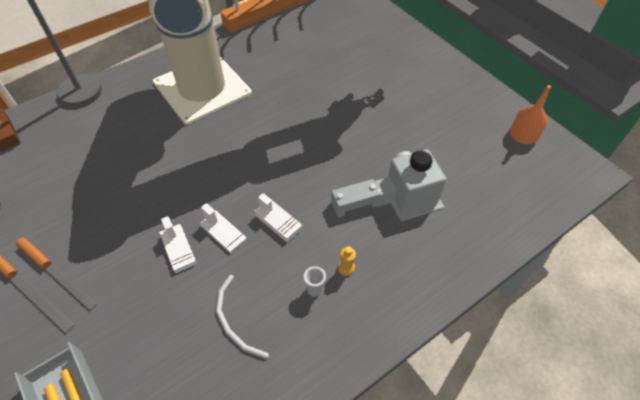

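View pics/side0.png

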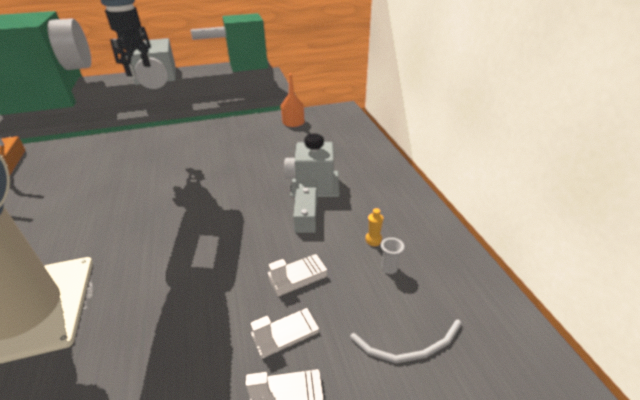

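View pics/wrist0.png

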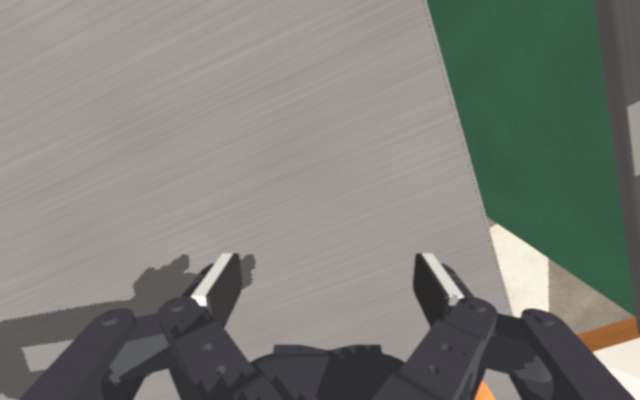

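```bash
cat > h.py <<'E'
import numpy as np,cv2
from plant import *
from scipy.spatial.transform import Rotation as Ro
def K(n):
    p=camera_params(n); f=200/np.tan(np.radians(p['vertical_fov']/2)); return f,p['cx'],p['cy'],p
def pts(n,d,pose=None):
    f,cx,cy,p=K(n); v,u=np.mgrid[0:400,0:640]
    c=np.stack([(u-cx)/f*d,(v-cy)/f*d,d],-1)
    if n=='wrist':
        H=p['hand_eye']; t=c@H[:3,:3].T+H[:3,3]; return t@Ro.from_quat(pose[1]).as_matrix().T+pose[0]
    return (c-p['t'])@p['R']
def ray(n,u,v,z,pose=None):
    f,cx,cy,p=K(n); r=np.array([(u-cx)/f,(v-cy)/f,1.])
    if n=='wrist':
        H=p['hand_eye'];R=Ro.from_quat(pose[1]).as_matrix();o=R@H[:3,3]+pose[0];r=R@H[:3,:3]@r
    else: o=-p['R'].T@p['t'];r=p['R'].T@r
    return o+r*(z-o[2])/r[2]
def proj(n,X,pose=None):
    f,cx,cy,p=K(n)
    X=np.asarray(X,float)
    if n=='wrist':
        H=p['hand_eye'];R=Ro.from_quat(pose[1]).as_matrix();t=R.T@(X-pose[0]);c=H[:3,:3].T@(t-H[:3,3])
    else: c=p['R']@X+p['t']
    return c[:2]/c[2]*f+[cx,cy]
E
python3 - <<'E'
from h import *
a=np.load('scene0.npz');b=np.load('side0.npz')
cv2.imwrite('pics/c1.png',cv2.resize(a['im'][180:280,150:310,::-1],None,fx=5,fy=5,interpolation=cv2.INTER_CUBIC))
cv2.imwrite('pics/c2.png',cv2.resize(b['im'][120:400,230:430,::-1],None,fx=2.1,fy=2.1,interpolation=cv2.INTER_CUBIC))
cv2.imwrite('pics/c3.png',cv2.resize(a['im'][130:230,310:470,::-1],None,fx=5,fy=5,interpolation=cv2.INTER_CUBIC))
for n,q in(('scene',a),('side',b)):
    P=pts(n,q['d']); 
    hsv=cv2.cvtColor(q['im'],cv2.COLOR_RGB2HSV)
    m=((hsv[...,2]>170)&(hsv[...,1]<50)&(P[...,2]<.09)&(P[...,2]>.006)&(P[...,0]>.2)).astype(np.uint8)
    k,l,s,c=cv2.connectedComponentsWithStats(m)
    for i in range(1,k):
        if s[i,4]>80:
            p=P[l==i]; pt=p[p[:,2]<.03]; 
            r=cv2.minAreaRect((pt[:,:2]*1000).astype(np.float32))
            print(n,s[i],np.median(p,0).round(3),r, 'ztop',np.percentile(p[:,2],[10,50,99]).round(4))
    m=(P[...,2]>.03)&(P[...,2]<.3)&(P[...,0]>.3)&(q['d']>0)
    k,l,s,c=cv2.connectedComponentsWithStats(m.astype(np.uint8))
    for i in range(1,k):
        if s[i,4]>30: p=P[l==i]; print(' tall',n,s[i],p.min(0).round(3),p.max(0).round(3))
E
```

```text
scene [334 180  48  25 643] [0.593 0.117 0.05 ] ((0.0, 0.0), (0.0, 0.0), 0.0) ztop [0.0475 0.0499 0.058 ]
scene [259 193  43  45 769] [ 0.535 -0.07   0.022] ((532.1409301757812, -68.37062072753906), (101.56155395507812, 52.483985900878906), 11.51586627960205) ztop [0.0197 0.0224 0.0645]
scene [202 204  44  48 801] [ 0.482 -0.191  0.012] ((475.4906005859375, -191.83660888671875), (111.50688934326172, 50.63525390625), 10.766880989074707) ztop [0.0097 0.0125 0.0644]
scene [162 217  33  53 853] [ 0.461 -0.296  0.017] ((453.822265625, -298.7303161621094), (50.252010345458984, 112.87258911132812), 81.67562103271484) ztop [0.0147 0.0172 0.0638]
scene [304 266  22  20 149] [ 0.717 -0.103  0.067] ((0.0, 0.0), (0.0, 0.0), 0.0) ztop [0.0651 0.0673 0.0707]
scene [217 275  52  82 463] [ 0.678 -0.288  0.011] ((682.4190063476562, -275.8663635253906), (59.23301315307617, 200.55477905273438), 81.68505096435547) ztop [0.0085 0.0112 0.0151]
 tall scene [ 536    0  104   61 2943] [0.308 1.115 0.03 ] [0.698 1.281 0.184]
 tall scene [514  85  37  52 948] [0.641 0.599 0.03 ] [0.721 0.67  0.173]
 tall scene
[... 1594 characters left out ...]
703, 83.03575897216797), 80.75634002685547) ztop [0.0157 0.0171 0.0631]
 tall side [  175     0   465   163 26199] [0.3   0.034 0.03 ] [1.554 2.077 0.3  ]
 tall side [281  74  23  45 530] [0.639 0.594 0.03 ] [0.718 0.658 0.17 ]
 tall side [ 284  134   50   90 2802] [0.552 0.053 0.03 ] [0.709 0.302 0.148]
 tall side [368 209  15  27 313] [ 0.703 -0.031  0.03 ] [ 0.736 -0.001  0.092]
 tall side [381 238  23  27 463] [ 0.697 -0.126  0.03 ] [ 0.742 -0.079  0.07 ]
 tall side [269 260  18  21 274] [ 0.472 -0.091  0.03 ] [ 0.504 -0.07   0.065]
 tall side [251 317  21  24 352] [ 0.42  -0.213  0.03 ] [ 0.452 -0.193  0.064]
 tall side [246 373  23  23 442] [ 0.399 -0.306  0.03 ] [ 0.43  -0.285  0.064]
```

View pics/c1.png

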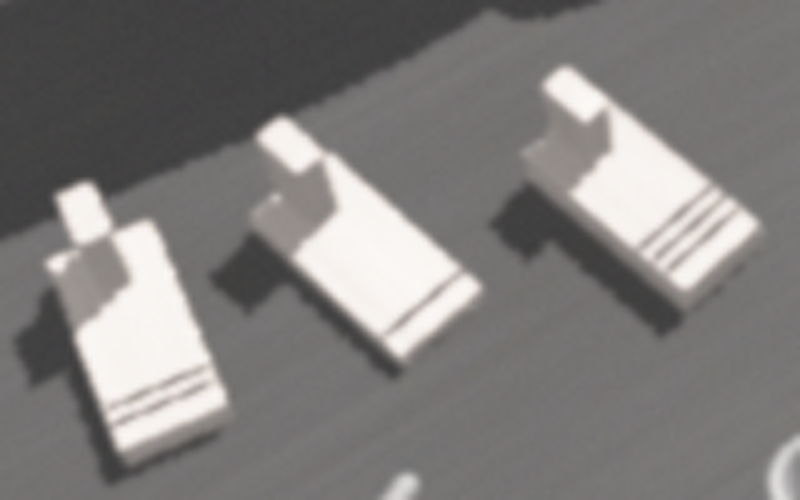

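View pics/c2.png

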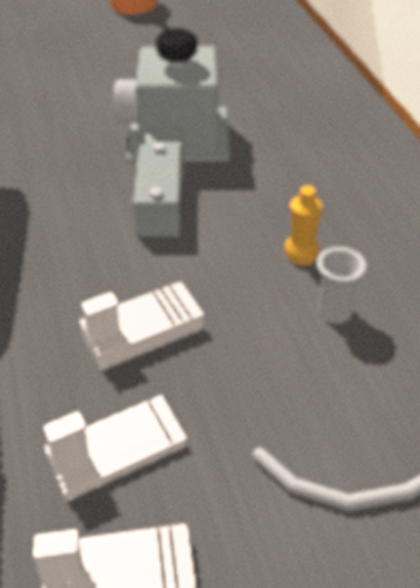

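View pics/c3.png

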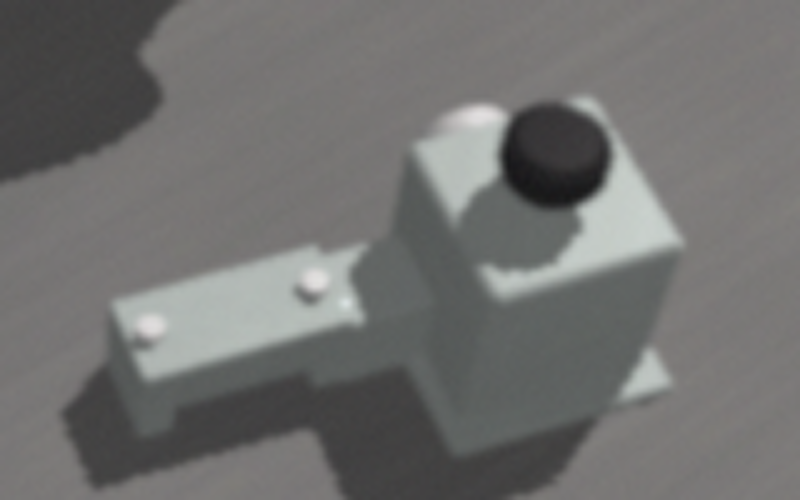

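```bash
python3 - <<'E'
from h import *
for n in('scene','side'):
    q=np.load(n+'0.npz');P=pts(n,q['d'])
    m=(P[...,2]>.045)&(P[...,2]<.053)&(P[...,0]>.5)&(P[...,0]<.66)&(P[...,1]>.03)&(P[...,1]<.25)
    k,l,s,c=cv2.connectedComponentsWithStats(m.astype(np.uint8)); i=1+np.argmax(s[1:,4]);p=P[l==i]
    print(s[i],np.median(p[:,2]),cv2.minAreaRect((p[:,:2]*1000).astype(np.float32)))
    im=np.full((300,300),0,np.uint8)
    for x,y in p[:,:2]*1000: cv2.circle(im,(int((250-y)*1),int((x-450)*1)),1,255,-1)
    cv2.imwrite(f'pics/b_{n}.png',cv2.resize(im,None,fx=2,fy=2))
    # corners in beam
    for y0 in np.arange(50,200,10):
        s_=p[(abs(p[:,1]*1000-y0)<4)]
        if len(s_)>3: print(y0,(s_[:,0].min()*1000).round(1),(s_[:,0].max()*1000).round(1),np.median(s_[:,2]).round(4))
    m=(P[...,2]>.10)&(P[...,2]<.115)&(P[...,0]>.5)&(P[...,0]<.8)&(P[...,1]>.03)&(P[...,1]<.4)
    print('cast',cv2.minAreaRect((P[m][:,:2]*1000).astype(np.float32)))
    m=(P[...,2]>.144)&(P[...,2]<.16)&(P[...,0]>.5)&(P[...,0]<.8)&(P[...,1]>.03)&(P[...,1]<.4)
    print('knob',P[m].mean(0))
E
```

```text
[332 174  69  33 999] 0.04919633568504836 ((604.7937622070312, 132.5321044921875), (152.5150604248047, 65.46639251708984), 71.93269348144531)
60 576.1 600.4 0.0487
70 555.2 604.6 0.0498
80 554.6 609.1 0.0488
90 558.5 610.8 0.0494
100 560.4 615.6 0.0496
110 565.8 618.1 0.05
120 568.4 619.9 0.0496
130 571.4 623.9 0.0497
140 574.2 625.7 0.0498
150 577.2 629.2 0.0497
160 581.3 632.8 0.0493
170 582.0 636.6 0.0484
180 592.8 639.6 0.0482
190 596.3 659.1 0.048
cast ((653.0608520507812, 247.0132598876953), (101.49464416503906, 102.26754760742188), 73.55879211425781)
knob [0.65306706 0.24622299 0.14600047]
[293 178  31  41 776] 0.0492546649188785 ((605.160400390625, 130.54345703125), (153.66250610351562, 72.73910522460938), 73.9224853515625)
60 558.7 601.0 0.0486
70 552.5 603.9 0.0496
80 554.6 606.2 0.0497
90 559.9 609.3 0.0494
100 561.8 612.4 0.0496
110 564.0 614.3 0.0496
120 566.2 616.9 0.0498
130 571.6 623.1 0.0495
140 573.9 625.7 0.05
150 575.7 627.9 0.0496
160 580.7 631.3 0.0492
170 583.5 636.1 0.049
180 593.1 636.2 0.0483
190 595.4 659.7 0.0481
cast ((650.731201171875, 243.0730438232422), (101.1206283569336, 99.35697937011719), 73.833251953125)
knob [0.6504478  0.24194664 0.14568544]
```

View pics/b_scene.png

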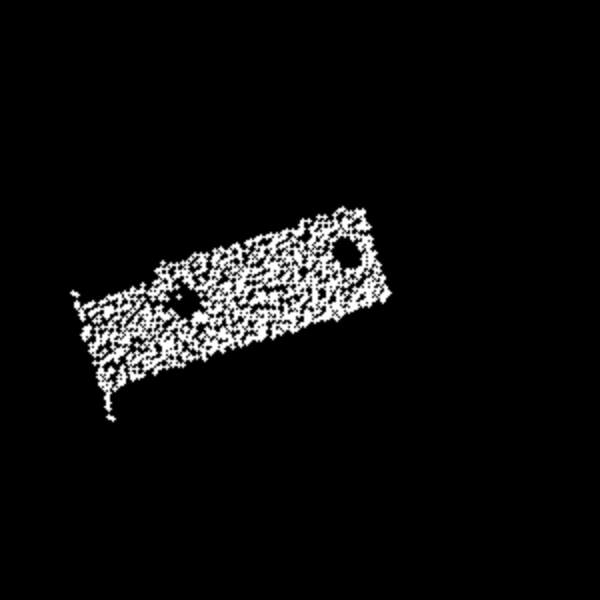

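```bash
cat >> h.py <<'E'
def go(x,y,z,th):
    o=get_obs();R=Ro.from_quat(o['eef_rot']).as_matrix()
    c,s=np.cos(th),np.sin(th)
    G=np.array([[-s,c,0],[c,s,0],[0,0,-1.]]);G=np.array([[-s,c,0],[c,s,0],[0,0,-1.]])
    T=np.stack([[-s,c,0],[c,s,0],[0,0,-1.]],1)
    t=R.T@(np.array([x,y,z])-o['eef_pos']); w=Ro.from_matrix(R.T@T).as_rotvec()
    print('t',round(o['clock'],2),'pos',o['eef_pos'].round(4),'yaw',round(np.arctan2(R[1,1],R[0,1]),4),'F',o['force'].round(1),'w',round(o['grip_width'],4)); print('row',t.round(4),w.round(4))
E
python3 -c "
from h import *
go(.435,-.201,.18,-1.388)"
```

```text
t 0.15 pos [0.2414 0.576  0.2307] yaw 1.174 F [-0.2  0.5 -0.3] w 0.0853
row [-0.4789 -0.6418  0.0515] [-5.000e-04  1.500e-03  2.562e+00]
```

>>> {"name": "servo_tool", "arguments": {
  "rows": [
    [-0.479, -0.642, 0.05, 0, 0.0015, 2.562, 1],
    [-0.479, -0.642, 0.05, 0, 0.0015, 2.562, 1],
    [-0.479, -0.642, 0.05, 0, 0.0015, 2.562, 1],
    [-0.479, -0.642, 0.05, 0, 0.0015, 2.562, 1],
    [-0.479, -0.642, 0.05, 0, 0.0015, 2.562, 1],
    [-0.479, -0.642, 0.05, 0, 0.0015, 2.562, 1],
    [-0.479, -0.642, 0.05, 0, 0.0015, 2.562, 1],
    [-0.479, -0.642, 0.05, 0, 0.0015, 2.562, 1],
    [-0.479, -0.642, 0.05, 0, 0.0015, 2.562, 1],
    [-0.479, -0.642, 0.05, 0, 0.0015, 2.562, 1],
    [-0.479, -0.642, 0.05, 0, 0.0015, 2.562, 1],
    [-0.479, -0.642, 0.05, 0, 0.0015, 2.562, 1]
  ]
}}

```text
clock: 1.35
eef_pos: [0.3864, -0.0067, 0.194]
eef_rot: [0.892, 0.452, 0.0, -0.0]
force: [1.4, 0.8, -0.5]
grip_width: 0.0851
```

```bash
python3 -c "
from h import *
go(.435,-.201,.18,-1.388)"
```

```text
t 1.35 pos [ 0.3864 -0.0067  0.194 ] yaw -0.6322 F [ 1.4  0.8 -0.5] w 0.0851
row [-0.1281  0.154   0.0139] [-5.000e-04 -1.000e-03  7.558e-01]
```

>>> {"name": "servo_tool", "arguments": {
  "rows": [
    [-0.128, 0.154, 0.014, 0, -0.001, 0.756, 1],
    [-0.128, 0.154, 0.014, 0, -0.001, 0.756, 1],
    [-0.128, 0.154, 0.014, 0, -0.001, 0.756, 1],
    [-0.128, 0.154, 0.014, 0, -0.001, 0.756, 1],
    [-0.128, 0.154, 0.014, 0, -0.001, 0.756, 1],
    [-0.128, 0.154, 0.014, 0, -0.001, 0.756, 1],
    [-0.128, 0.154, 0.014, 0, -0.001, 0.756, 1],
    [-0.128, 0.154, 0.014, 0, -0.001, 0.756, 1]
  ]
}}

```text
clock: 2.15
eef_pos: [0.4358, -0.1976, 0.1797]
eef_rot: [0.995, 0.096, -0.001, -0.0]
force: [-0.3, -0.2, 0.2]
grip_width: 0.0854
```

```bash
cat >> h.py <<'E'
def wshot(name):
    o=get_obs();pose=(o['eef_pos'],o['eef_rot']);im,d=grab_frame('wrist')
    cv2.imwrite(f'pics/{name}.png',im[:,:,::-1]);return pose,im,d
E
python3 -c "
from h import *
go(.435,-.201,.03,-1.388)
pose,im,d=wshot('w1')
P=pts('wrist',d,pose); ok=d>0
m=ok&(P[...,2]>.03)&(P[...,2]<.08)
k,l,s,c=cv2.connectedComponentsWithStats(m.astype(np.uint8))
for i in range(1,k):
  if s[i,4]>100: p=P[l==i];t=p[p[:,2]>.058];print(s[i],p.min(0).round(3),p.max(0).round(3),len(t),cv2.minAreaRect((t[:,:2]*1000).astype(np.float32)) if len(t) else 0)
m=ok&(P[...,2]>.005)&(P[...,2]<.03)
k,l,s,c=cv2.connectedComponentsWithStats(m.astype(np.uint8))
for i in range(1,k):
  if s[i,4]>300:
    p=P[l==i];zt=np.median(p[:,2]);t=p[p[:,2]>zt-.002];print(s[i],zt,cv2.minAreaRect((t[:,:2]*1000).astype(np.float32)))
"
```

```text
t 2.15 pos [ 0.4358 -0.1976  0.1797] yaw -1.3777 F [-0.3 -0.2  0.2] w 0.0854
row [-0.0012  0.0034  0.1497] [-0.0009  0.0014  0.0103]
[ 191   93   35   37 1125] [ 0.471 -0.091  0.03 ] [ 0.503 -0.07   0.065] 752 ((486.8818664550781, -80.33604431152344), (29.450428009033203, 16.764888763427734), 10.864237785339355)
[323 173  18  39 680] [ 0.419 -0.213  0.03 ] [ 0.451 -0.192  0.064] 573 ((435.06494140625, -202.20851135253906), (30.208776473999023, 15.83600902557373), 11.304801940917969)
[402 208  35  42 935] [ 0.399 -0.305  0.03 ] [ 0.43  -0.285  0.065] 534 ((414.1575927734375, -295.444091796875), (16.232013702392578, 30.21464729309082), 81.54035949707031)
[ 179    0   71  127 6294] 0.022435357784197488 ((525.9431762695312, -72.5057144165039), (108.2161636352539, 50.63151168823242), 11.067288398742676)
[ 394    0   79   42 1076] 0.01143199484863655 ((604.8746948242188, -265.9813232421875), (15.801597595214844, 72.90589904785156), 35.29512023925781)
[ 307   90   50  107 4698] 0.012452956063950416 ((473.7950134277344, -194.73333740234375), (109.29193115234375, 50.07188034057617), 11.034815788269043)
[ 383  127   88  105 4511] 0.017407314377023975 ((453.5382995605469, -301.28662109375), (50.697628021240234, 109.85493469238281), 81.58576965332031)
[ 578  197   41  162 2593] 0.006655628892274779 ((377.26068115234375, -543.9664306640625), (209.34597778320312, 24.249422073364258), 16.1569766998291)
[ 615  262   25  137 1811] 0.011403135519332197 ((263.8681335449219, -638.05859375), (86.20918273925781, 19.512805938720703), 18.94391441345215)
[133 380  47  20 687] 0.011942072683069488 ((97.64515686035156, -21.672409057617188), (28.230514526367188, 64.85324096679688), 11.104192733764648)
```

View pics/w1.png

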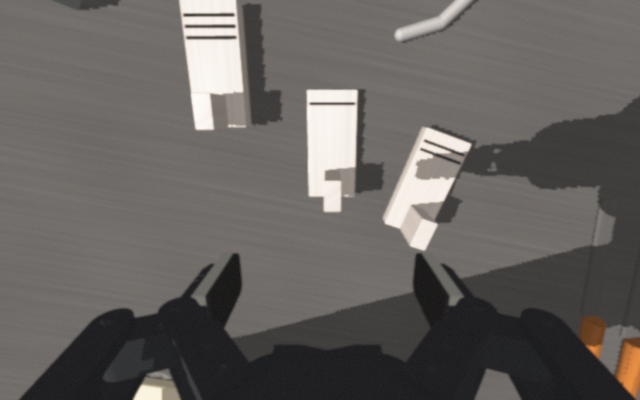

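>>> {"name": "servo_tool", "arguments": {
  "rows": [
    [-0.004, 0.006, 0.05, 0, 0.001, 0, 1],
    [-0.004, 0.006, 0.09, 0, 0.001, 0, 1],
    [-0.004, 0.006, 0.12, 0, 0.001, 0, 1],
    [-0.004, 0.006, 0.14, 0, 0.001, 0, 1],
    [-0.004, 0.006, 0.152, 0, 0.001, 0, 1],
    [-0.004, 0.006, 0.152, 0, 0.001, 0, 1],
    [-0.004, 0.006, 0.152, 0, 0.001, 0, 1]
  ]
}}

```text
clock: 2.9
eef_pos: [0.4336, -0.205, 0.0284]
eef_rot: [0.995, 0.095, 0.0, -0.0]
force: [0.7, 0.0, -0.8]
grip_width: 0.0854
```

```bash
python3 -c "
from h import *
go(.432,-.2028,.028,-1.378)
pose,im,d=wshot('w2')"
```

```text
t 2.9 pos [ 0.4336 -0.205   0.0284] yaw -1.3808 F [ 0.7  0.  -0.8] w 0.0854
row [-0.0012 -0.0025  0.0004] [-0.0001 -0.0006 -0.0028]
```

View pics/w2.png

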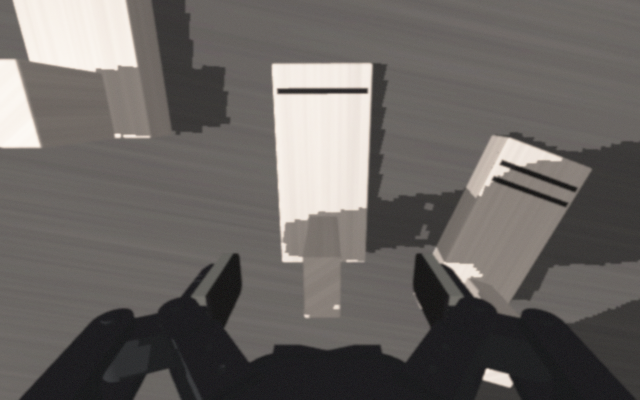

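>>> {"name": "servo_tool", "arguments": {
  "rows": [
    [-0.001, -0.0025, 0, 0, 0, 0, 0],
    [-0.001, -0.0025, 0, 0, 0, 0, 0],
    [-0.001, -0.0025, 0, 0, 0, 0, 0],
    [-0.001, -0.0025, 0, 0, 0, 0, 0],
    [-0.001, -0.0025, 0, 0, 0, 0, 0],
    [-0.001, -0.0025, 0, 0, 0, 0, 0],
    [-0.001, -0.0025, 0, 0, 0, 0, 0],
    [-0.001, -0.0025, 0, 0, 0, 0, 0],
    [-0.001, -0.0025, 0, 0, 0, 0, 0],
    [-0.001, -0.0025, 0, 0, 0, 0, 0]
  ],
  "newtons": 45
}}

```text
clock: 3.95
eef_pos: [0.4319, -0.203, 0.028]
eef_rot: [0.996, 0.094, 0.0, -0.0]
force: [-0.6, 0.3, 6.1]
grip_width: 0.0156
```

```bash
python3 -c "
from h import *
go(.433,-.2028,.128,-1.378)"
```

```text
t 3.95 pos [ 0.4319 -0.203   0.028 ] yaw -1.382 F [-0.6  0.3  6.1] w 0.0156
row [ 0.0012 -0.     -0.1   ] [-0.0003 -0.0003 -0.004 ]
```

>>> {"name": "servo_tool", "arguments": {
  "rows": [
    [0, 0, -0.02, 0, 0, 0, 0],
    [0, 0, -0.05, 0, 0, 0, 0],
    [0, 0, -0.085, 0, 0, 0, 0],
    [0, 0, -0.09, 0, 0, 0, 0],
    [0, 0, -0.09, 0, 0, 0, 0]
  ]
}}

```text
clock: 4.45
eef_pos: [0.4321, -0.2032, 0.1183]
eef_rot: [0.996, 0.094, 0.001, 0.0]
force: [-1.3, -0.8, -3.1]
grip_width: 0.0154
```

```bash
python3 -c "
from h import *
go(.4544,.1536,.118,-1.859)
pose,im,d=wshot('w3')"
```

```text
t 4.45 pos [ 0.4321 -0.2032  0.1183] yaw -1.3821 F [-1.3 -0.8 -3.1] w 0.0154
row [ 8.890e-02 -3.462e-01  2.000e-04] [ 2.000e-04 -1.600e-03  4.769e-01]
```

View pics/w3.png

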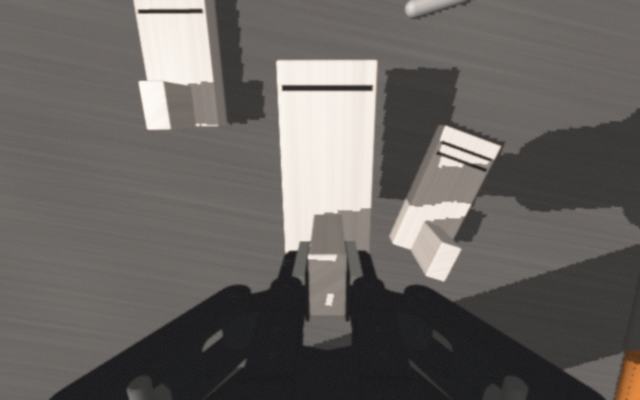

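Held straight and lifted (thin plate in the middle, columns 278–377). Now across to in front of the bridge.

>>> {"name": "servo_tool", "arguments": {
  "rows": [
    [0.022, -0.087, 0, 0, 0, 0.12, 0],
    [0.022, -0.087, 0, 0, 0, 0.12, 0],
    [0.044, -0.174, 0, 0, 0, 0.24, 0],
    [0.044, -0.174, 0, 0, 0, 0.24, 0],
    [0.066, -0.26, 0, 0, 0, 0.36, 0],
    [0.066, -0.26, 0, 0, 0, 0.36, 0],
    [0.08, -0.32, 0, 0, -0.001, 0.43, 0],
    [0.088, -0.345, 0, 0, -0.001, 0.477, 0],
    [0.089, -0.346, 0, 0, -0.001, 0.477, 0],
    [0.089, -0.346, 0, 0, -0.001, 0.477, 0],
    [0.089, -0.346, 0, 0, -0.001, 0.477, 0]
  ]
}}

```text
clock: 5.6
eef_pos: [0.453, 0.1526, 0.1167]
eef_rot: [0.99, -0.144, -0.002, 0.001]
force: [-0.2, 0.2, -3.3]
grip_width: 0.0154
```

```bash
cat >> h.py <<'E'
def bridge(P,ok):
    m=ok&(P[...,2]>.0465)&(P[...,2]<.053)&(P[...,0]>.5)&(P[...,0]<.68)&(P[...,1]>.04)&(P[...,1]<.25)
    k,l,s,c=cv2.connectedComponentsWithStats(m.astype(np.uint8)); i=1+np.argmax(s[1:,4]);p=P[l==i]
    X=np.array([.959,-.284]);Y=np.array([.284,.959])
    a=(p[:,:2]-[.5915,.113])
    u=a@X*1000;v=a@Y*1000
    print('n',len(p),'z',np.percentile(p[:,2],[5,50,95]).round(4),'vmin',np.percentile(v,[0,.3,1]).round(1))
    F=[];B=[]
    for v0 in range(-50,50,6):
        q=u[abs(v-v0)<3]
        if len(q)>5: F.append((v0,np.percentile(q,1.5)));B.append((v0,np.percentile(q,98.5)))
    F=np.array(F);B=np.array(B)
    print('front',np.polyfit(F[:,0],F[:,1],1).round(3),'back',np.polyfit(B[:,0],B[:,1],1).round(3))
    return l==i
def spacers(P,ok):
    m=ok&(P[...,2]>.057)&(P[...,2]<.068)
    k,l,s,c=cv2.connectedComponentsWithStats(m.astype(np.uint8))
    for i in range(1,k):
        if s[i,4]>60: t=P[l==i];print('fin',s[i,:4],cv2.minAreaRect((t[:,:2]*1000).astype(np.float32)))
    m=ok&(P[...,2]>.008)&(P[...,2]<.026)
    k,l,s,c=cv2.connectedComponentsWithStats(m.astype(np.uint8))
    for i in range(1,k):
        if s[i,4]>300:
            p=P[l==i];zt=np.median(p[:,2]);t=p[abs(p[:,2]-zt)<.002];r=cv2.minAreaRect((t[:,:2]*1000).astype(np.float32))
            if max(r[1])>80: print('plate',s[i,:4],round(zt,4),r)
E
python3 -c "
from h import *
go(.4544,.1536,.118,-1.859)
pose,im,d=wshot('w4')
P=pts('wrist',d,pose);bridge(P,d>0)
for n in('scene','side'):
  q=np.load(n+'0.npz');P=pts(n,q['d']);bridge(P,q['d']>0)
"
```

```text
t 5.6 pos [0.453  0.1526 0.1167] yaw -1.859 F [-0.2  0.2 -3.3] w 0.0154
row [ 0.0011 -0.0013 -0.0013] [0.0016 0.0037 0.    ]
n 8697 z [0.0475 0.0497 0.0512] vmin [-56.  -55.  -53.9]
front [ 2.0000e-03 -2.5333e+01] back [ 1.000e-03 -5.879e+00]
n 924 z [0.047  0.0494 0.0522] vmin [-53.2 -53.  -52.2]
front [ 1.1000e-02 -2.3275e+01] back [1.8000e-02 2.4143e+01]
n 760 z [0.0473 0.0494 0.0515] vmin [-56.2 -55.8 -55.3]
front [ 1.5000e-02 -2.3376e+01] back [-2.0000e-03  2.2728e+01]
```

View pics/w4.png

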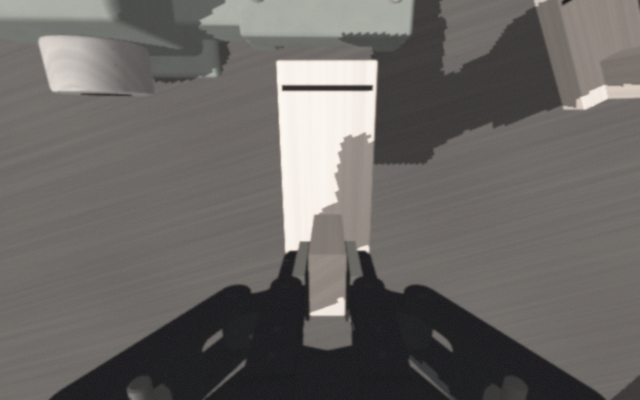

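>>> {"name": "servo_tool", "arguments": {
  "rows": [
    [0.001, -0.001, 0.03, 0.001, 0.003, 0, 0],
    [0.001, -0.001, 0.06, 0.001, 0.003, 0, 0],
    [0.001, -0.001, 0.08, 0.001, 0.003, 0, 0],
    [0.001, -0.001, 0.086, 0.001, 0.003, 0, 0],
    [0.001, -0.001, 0.088, 0.001, 0.003, 0, 0],
    [0.001, -0.001, 0.088, 0.001, 0.003, 0, 0]
  ]
}}

```text
clock: 6.25
eef_pos: [0.4557, 0.1539, 0.0304]
eef_rot: [0.99, -0.144, 0.001, -0.001]
force: [0.2, -0.6, -2.6]
grip_width: 0.0156
```

```bash
python3 -c "
from h import *
go(.4544,.1536,.028,-1.859)
pose,im,d=wshot('w5')
P=pts('wrist',d,pose);spacers(P,d>0)
"
```

```text
t 6.25 pos [0.4557 0.1539 0.0304] yaw -1.86 F [ 0.2 -0.6 -2.6] w 0.0156
row [-0.0012  0.0007  0.0024] [-0.0015 -0.0022 -0.001 ]
fin [ 0 52 11 38] ((572.6729736328125, 240.22593688964844), (4.014887809753418, 13.020118713378906), 58.150489807128906)
fin [277 246 100  75] ((459.48406982421875, 153.53111267089844), (33.521690368652344, 33.620445251464844), 32.95270538330078)
plate [206   8 246  15] 0.0211 ((566.6837768554688, 118.99185180664062), (108.37995910644531, 1.2637546062469482), 73.30545806884766)
plate [276  60 101 193] 0.0148 ((499.4124755859375, 140.45425415039062), (50.210914611816406, 104.8155288696289), 73.567626953125)
```

View pics/w5.png

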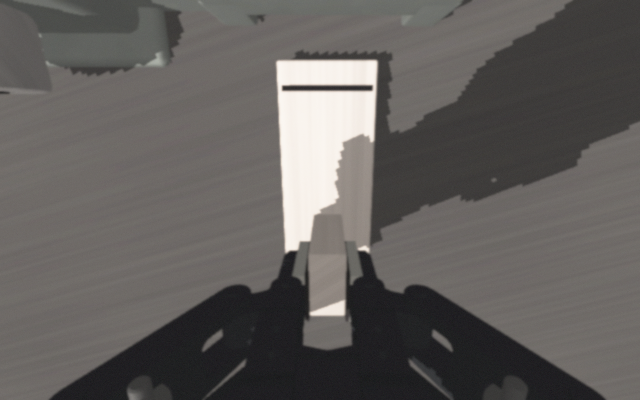

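>>> {"name": "servo_tool", "arguments": {
  "rows": [
    [-0.001, 0.001, 0.001, -0.001, -0.002, 0, 0],
    [-0.001, 0.001, 0.002, -0.001, -0.002, 0, 0],
    [-0.001, 0.001, 0.0022, -0.001, -0.002, 0, 0],
    [-0.001, 0.001, 0.0022, -0.001, -0.002, 0, 0]
  ]
}}

```text
clock: 6.7
eef_pos: [0.4543, 0.1538, 0.0281]
eef_rot: [0.99, -0.144, 0.0, -0.0]
force: [-0.4, 0.2, 1.7]
grip_width: 0.0157
```

```bash
python3 -c "
from h import *
go(.4544,.1536,.028,-1.859)
"
```

```text
t 6.7 pos [0.4543 0.1538 0.0281] yaw -1.8589 F [-0.4  0.2  1.7] w 0.0157
row [0.0002 0.0001 0.0001] [-0.0006 -0.0003  0.0001]
```

>>> {"name": "servo_tool", "arguments": {
  "rows": [
    [0.004, 0, 0, 0, 0, 0, 0],
    [0.01, 0, 0, 0, 0, 0, 0],
    [0.016, 0, 0, 0, 0, 0, 0],
    [0.022, 0, 0, 0, 0, 0, 0],
    [0.028, 0, 0, 0, 0, 0, 0],
    [0.034, 0, 0, 0, 0, 0, 0],
    [0.034, 0, 0, 0, 0, 0, 0]
  ]
}}

```text
clock: 7.4
eef_pos: [0.4881, 0.1439, 0.0281]
eef_rot: [0.99, -0.144, 0.001, -0.0]
force: [-0.1, -1.7, 4.1]
grip_width: 0.0153
```

```bash
python3 -c "
from h import *
go(.4544+.08*.959,.1536-.08*.284,.028,-1.859)
pose,im,d=wshot('w6')
"
```

```text
t 7.4 pos [0.4881 0.1439 0.0281] yaw -1.8593 F [-0.1 -1.7  4.1] w 0.0153
row [0.045  0.0003 0.0001] [-0.0011 -0.0015 -0.0003]
```

View pics/w6.png

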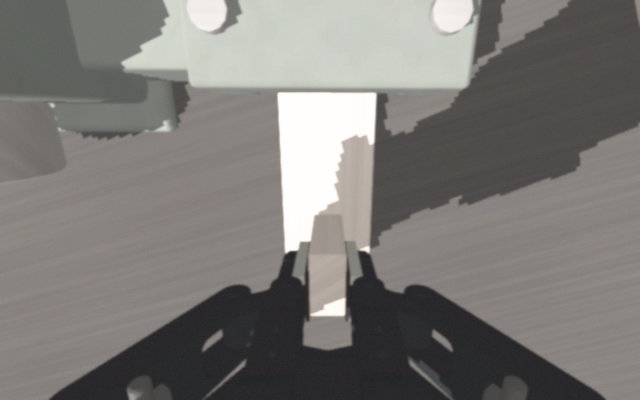

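>>> {"name": "servo_tool", "arguments": {
  "rows": [
    [0.006, 0, 0, 0, 0, 0, 0],
    [0.012, 0, 0, 0, 0, 0, 0],
    [0.018, 0, 0, 0, 0, 0, 0],
    [0.024, 0, 0, 0, 0, 0, 0],
    [0.03, 0, 0, 0, 0, 0, 0],
    [0.036, 0, 0, 0, 0, 0, 0],
    [0.042, 0, 0, 0, 0, 0, 0],
    [0.045, 0, 0, 0, 0, 0, 0],
    [0.045, 0, 0, 0, 0, 0, 0],
    [0.045, 0, 0, 0, 0, 0, 0]
  ]
}}

```text
clock: 8.45
eef_pos: [0.5298, 0.1312, 0.0281]
eef_rot: [0.99, -0.144, -0.0, -0.0]
force: [-2.5, 0.0, 6.7]
grip_width: 0.0157
```

```bash
python3 -c "
from h import *
go(.4544-.01*.959,.1536+.01*.284,.028,-1.859)
im,d=grab_frame('side');cv2.imwrite('pics/s7.png',cv2.resize(im[150:280,220:420,::-1],None,fx=4,fy=4))
"
```

```text
t 8.45 pos [0.5298 0.1312 0.0281] yaw -1.859 F [-2.5  0.   6.7] w 0.0157
row [-0.0886 -0.0001  0.0001] [-0.0002  0.0003  0.    ]
```

View pics/s7.png

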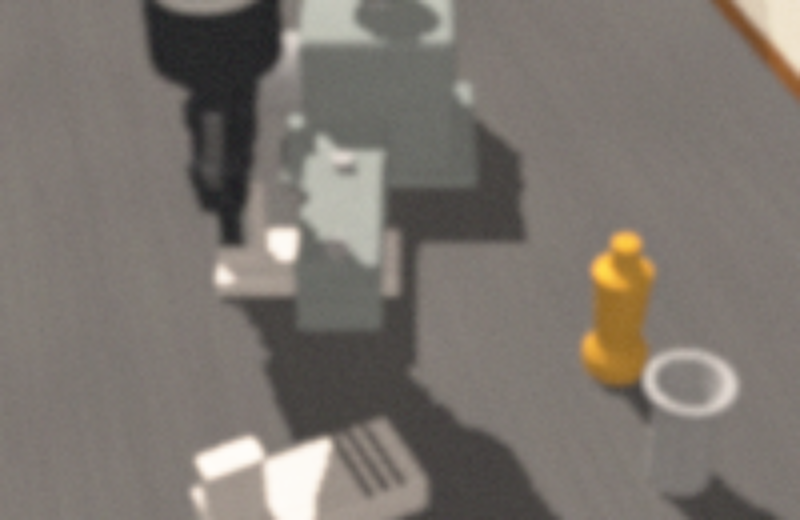

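>>> {"name": "servo_tool", "arguments": {
  "rows": [
    [-0.01, 0, -0.0003, 0, 0, 0, 0],
    [-0.025, 0, -0.0005, 0, 0, 0, 0],
    [-0.045, 0, -0.0005, 0, 0, 0, 0],
    [-0.065, 0, -0.0005, 0, 0, 0, 0],
    [-0.085, 0, -0.0005, 0, 0, 0, 0],
    [-0.1, 0, -0.0005, 0, 0, 0, 0],
    [-0.1, 0, -0.02, 0, 0, 0, 0],
    [-0.1, 0, -0.05, 0, 0, 0, 0],
    [-0.1, 0, -0.08, 0, 0, 0, 0],
    [-0.1, 0, -0.09, 0, 0, 0, 0],
    [-0.1, 0, -0.09, 0, 0, 0, 0]
  ]
}}

```text
clock: 9.6
eef_pos: [0.4342, 0.16, 0.1186]
eef_rot: [0.99, -0.143, 0.001, -0.001]
force: [-0.7, -1.0, -2.2]
grip_width: 0.0155
```

```bash
python3 -c "
from h import *
go(.432,-.203,.118,-1.382)
"
```

```text
t 9.6 pos [0.4342 0.16   0.1186] yaw -1.8587 F [-0.7 -1.  -2.2] w 0.0155
row [1.009e-01 3.487e-01 2.000e-04] [-0.0013 -0.0023 -0.4767]
```

>>> {"name": "servo_tool", "arguments": {
  "rows": [
    [0.012, 0.04, 0, 0, 0, -0.06, 0],
    [0.025, 0.087, 0, 0, 0, -0.12, 0],
    [0.038, 0.13, 0, 0, 0, -0.18, 0],
    [0.05, 0.174, 0, 0, 0, -0.24, 0],
    [0.063, 0.217, 0, 0, 0, -0.3, 0],
    [0.076, 0.26, 0, 0, 0, -0.36, 0],
    [0.088, 0.305, 0, 0, 0, -0.42, 0],
    [0.097, 0.335, 0, 0, -0.002, -0.46, 0],
    [0.101, 0.349, 0, 0, -0.002, -0.477, 0],
    [0.101, 0.349, 0, 0, -0.002, -0.477, 0],
    [0.101, 0.349, 0, 0, -0.002, -0.477, 0]
  ]
}}

```text
clock: 10.7
eef_pos: [0.4304, -0.2031, 0.1162]
eef_rot: [0.996, 0.094, -0.002, -0.001]
force: [0.3, 0.3, -2.2]
grip_width: 0.0154
```

>>> {"name": "servo_tool", "arguments": {
  "rows": [
    [0, 0, 0.03, 0, 0, 0, 0],
    [0, 0, 0.06, 0, 0, 0, 0],
    [0, 0, 0.08, 0, 0, 0, 0],
    [0, 0, 0.087, 0, 0, 0, 0],
    [0, 0, 0.088, 0, 0, 0, 0],
    [0, 0, 0.088, 0, 0, 0, 0]
  ]
}}

```text
clock: 11.3
eef_pos: [0.4316, -0.2031, 0.0298]
eef_rot: [0.996, 0.095, -0.001, -0.0]
force: [0.9, -0.1, -2.3]
grip_width: 0.0153
```

```bash
python3 -c "
from h import *
go(.432,-.203,.028,-1.382)
"
```

```text
t 11.3 pos [ 0.4316 -0.2031  0.0298] yaw -1.3812 F [ 0.9 -0.1 -2.3] w 0.0153
row [ 0.0004 -0.0001  0.0018] [-0.0008  0.002   0.0008]
```

>>> {"name": "servo_tool", "arguments": {
  "rows": [
    [0, 0, 0.001, 0, 0.002, 0, 0],
    [0, 0, 0.0018, 0, 0.002, 0, 0],
    [0, 0, 0.0018, 0, 0.002, 0, 0],
    [0, 0, 0.0018, 0, 0.002, 0, 1],
    [0, 0, 0.0018, 0, 0.002, 0, 1],
    [0, 0, 0.0018, 0, 0.002, 0, 1],
    [0, 0, 0.0018, 0, 0.002, 0, 1],
    [0, 0, 0.0018, 0, 0.002, 0, 1],
    [0, 0, -0.03, 0, 0.002, 0, 1],
    [0, 0, -0.07, 0, 0.002, 0, 1],
    [0, 0, -0.09, 0, 0.002, 0, 1],
    [0, 0, -0.09, 0, 0.002, 0, 1]
  ]
}}

```text
clock: 12.5
eef_pos: [0.4334, -0.2046, 0.1223]
eef_rot: [0.996, 0.094, 0.002, 0.001]
force: [0.6, 0.2, 0.6]
grip_width: 0.0854
```

```bash
python3 -c "
from h import *
c,s=np.cos(-.147),np.sin(-.147)
x,y=.4142-.003*c,-.2954-.003*s
go(x,y,.118,-.147-np.pi/2)
pose,im,d=wshot('w8')
P=pts('wrist',d,pose);spacers(P,d>0)
"
```

```text
t 12.5 pos [ 0.4334 -0.2046  0.1223] yaw -1.382 F [0.6 0.2 0.6] w 0.0854
row [-0.0388  0.0846  0.0044] [ 0.0019 -0.0049  0.3358]
fin [140  83  35  48] ((487.1474304199219, -80.35449981689453), (29.889198303222656, 17.116432189941406), 11.01798152923584)
fin [314 193  22  40] ((435.0630798339844, -202.91432189941406), (29.602121353149414, 15.682754516601562), 10.983708381652832)
fin [428 238  28  27] ((420.91510009765625, -296.6475524902344), (17.36488151550293, 16.12625503540039), 82.3832778930664)
plate [134   0  90 128] 0.0224 ((515.977294921875, -74.62833404541016), (88.54058074951172, 50.76374435424805), 10.861403465270996)
plate [294  82  62 130] 0.0125 ((473.6366271972656, -195.644287109375), (109.41175079345703, 50.09503936767578), 10.732738494873047)
plate [388 127 107 125] 0.0174 ((453.51141357421875, -301.5096740722656), (51.0827751159668, 109.87175750732422), 81.97769927978516)
```

View pics/w8.png

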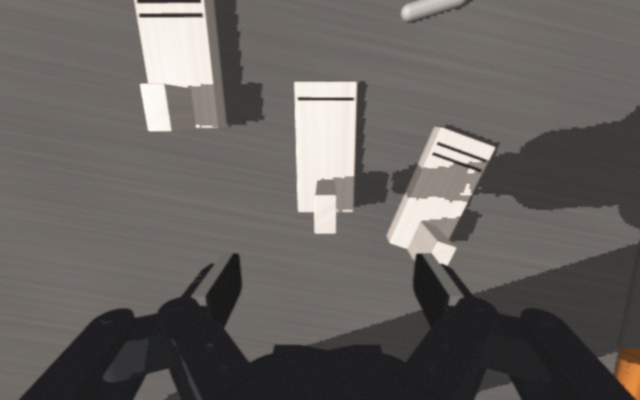

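>>> {"name": "servo_tool", "arguments": {
  "rows": [
    [-0.019, 0.042, 0, 0, -0.003, 0.15, 1],
    [-0.039, 0.085, 0, 0.001, -0.004, 0.3, 1],
    [-0.039, 0.085, 0, 0.001, -0.004, 0.336, 1],
    [-0.039, 0.085, 0, 0.001, -0.004, 0.336, 1],
    [-0.039, 0.085, 0.03, 0.001, -0.004, 0.336, 1],
    [-0.039, 0.085, 0.06, 0.001, -0.004, 0.336, 1],
    [-0.039, 0.085, 0.08, 0.001, -0.004, 0.336, 1],
    [-0.039, 0.085, 0.09, 0.001, -0.004, 0.336, 1],
    [-0.039, 0.085, 0.09, 0.001, -0.004, 0.336, 1]
  ]
}}

```text
clock: 13.45
eef_pos: [0.4082, -0.2929, 0.0279]
eef_rot: [0.997, -0.073, -0.004, -0.002]
force: [-0.1, 0.2, 1.0]
grip_width: 0.0856
```

```bash
python3 -c "
from h import *
c,s=np.cos(-.147),np.sin(-.147)
x,y=.4142-.003*c,-.2954-.003*s
go(x,y,.028,-.145-np.pi/2)
"
```

```text
t 13.45 pos [ 0.4082 -0.2929  0.0279] yaw -1.7163 F [-0.1  0.2  1. ] w 0.0856
row [ 0.0033  0.0016 -0.0001] [-0.003   0.0078 -0.0005]
```

>>> {"name": "servo_tool", "arguments": {
  "rows": [
    [0.003, 0.0016, 0, -0.003, 0.007, 0, 1],
    [0.003, 0.0016, 0, -0.003, 0.007, 0, 1],
    [0.003, 0.0016, 0, -0.003, 0.007, 0, 1],
    [0.003, 0.0016, 0, -0.003, 0.007, 0, 1]
  ]
}}

```text
clock: 13.85
eef_pos: [0.4124, -0.2968, 0.0303]
eef_rot: [0.997, -0.074, 0.002, 0.001]
force: [0.9, 0.4, 0.0]
grip_width: 0.0856
```

```bash
python3 -c "
from h import *
c,s=np.cos(-.147),np.sin(-.147)
x,y=.4142-.003*c,-.2954-.003*s
go(x,y,.028,-.145-np.pi/2)
pose,im,d=wshot('w9')
"
```

```text
t 13.85 pos [ 0.4124 -0.2968  0.0303] yaw -1.718 F [0.9 0.4 0. ] w 0.0856
row [-0.0014 -0.0016  0.0023] [ 0.0026 -0.0039 -0.0022]
```

View pics/w9.png

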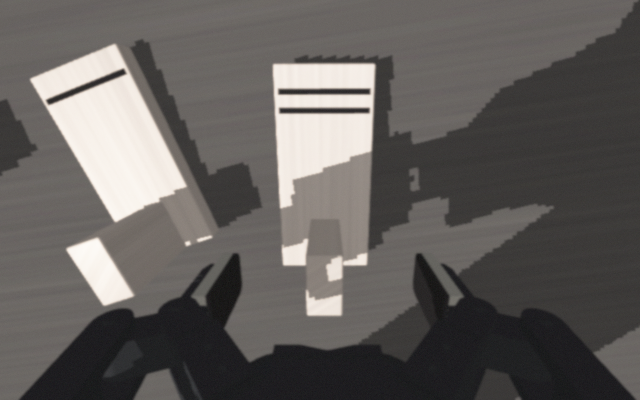

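>>> {"name": "servo_tool", "arguments": {
  "rows": [
    [-0.001, -0.0015, 0.001, 0.002, -0.002, 0, 0],
    [-0.001, -0.0015, 0.001, 0.002, -0.002, 0, 0],
    [-0.001, -0.0015, 0.001, 0.002, -0.002, 0, 0],
    [-0.001, -0.0015, 0.001, 0.002, -0.002, 0, 0],
    [-0.001, -0.0015, 0.001, 0.002, -0.002, 0, 0],
    [-0.001, -0.0015, 0.001, 0.002, -0.002, 0, 0],
    [-0.001, -0.0015, 0.001, 0.002, -0.002, 0, 0],
    [-0.001, -0.0015, 0.001, 0.002, -0.002, 0, 0],
    [-0.001, -0.0015, 0.001, 0.002, -0.002, 0, 0]
  ],
  "newtons": 45
}}

```text
clock: 14.8
eef_pos: [0.4112, -0.2949, 0.0286]
eef_rot: [0.997, -0.074, 0.0, 0.0]
force: [-0.1, -0.2, 1.4]
grip_width: 0.0158
```

```bash
python3 -c "
from h import *
go(.41,-.295,.118,-.145-np.pi/2)
"
```

```text
t 14.8 pos [ 0.4112 -0.2949  0.0286] yaw -1.718 F [-0.1 -0.2  1.4] w 0.0158
row [-0.0011  0.0003 -0.0894] [-0.     -0.0007 -0.0022]
```

>>> {"name": "servo_tool", "arguments": {
  "rows": [
    [0, 0, -0.02, 0, 0, 0, 0],
    [0, 0, -0.05, 0, 0, 0, 0],
    [0, 0, -0.085, 0, 0, 0, 0],
    [0, 0, -0.095, 0, 0, 0, 0],
    [0, 0, -0.095, 0, 0, 0, 0],
    [0, 0, -0.095, 0, 0, 0, 0]
  ]
}}

```text
clock: 15.4
eef_pos: [0.4105, -0.2943, 0.1226]
eef_rot: [0.997, -0.074, -0.0, -0.0]
force: [-0.3, 0.6, -3.0]
grip_width: 0.0157
```

```bash
python3 -c "
from h import *
go(.4448,.1564,.124,-1.859)
pose,im,d=wshot('w10')
"
```

```text
t 15.4 pos [ 0.4105 -0.2943  0.1226] yaw -1.7179 F [-0.3  0.6 -3. ] w 0.0157
row [-0.0321 -0.4509 -0.0011] [-0.0007  0.0007  0.1411]
```

View pics/w10.png

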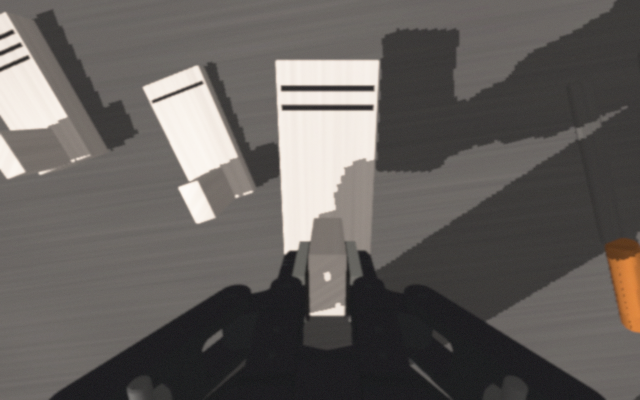

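>>> {"name": "servo_tool", "arguments": {
  "rows": [
    [-0.003, -0.04, 0, 0, 0, 0.015, 0],
    [-0.006, -0.085, 0, 0, 0, 0.03, 0],
    [-0.009, -0.13, 0, 0, 0, 0.045, 0],
    [-0.013, -0.178, 0, 0, 0, 0.06, 0],
    [-0.016, -0.226, 0, 0, 0, 0.075, 0],
    [-0.019, -0.274, 0, 0, 0, 0.09, 0],
    [-0.023, -0.322, 0, 0, 0, 0.105, 0],
    [-0.026, -0.37, 0, 0, 0, 0.12, 0],
    [-0.03, -0.41, 0, 0, 0, 0.13, 0],
    [-0.032, -0.44, 0, 0, 0, 0.14, 0],
    [-0.032, -0.451, 0, 0, 0, 0.141, 0],
    [-0.032, -0.451, 0, 0, 0, 0.141, 0]
  ]
}}

```text
clock: 16.65
eef_pos: [0.445, 0.1568, 0.1224]
eef_rot: [0.99, -0.142, -0.001, 0.0]
force: [0.1, -0.7, -2.7]
grip_width: 0.0154
```

>>> {"name": "servo_tool", "arguments": {
  "rows": [
    [0, 0, 0.03, 0, 0, 0, 0],
    [0, 0, 0.06, 0, 0, 0, 0],
    [0, 0, 0.08, 0, 0, 0, 0],
    [0, 0, 0.088, 0, 0, 0, 0],
    [0, 0, 0.09, 0, 0, 0, 0],
    [0, 0, 0.09, 0, 0, 0, 0]
  ]
}}

```text
clock: 17.25
eef_pos: [0.4458, 0.1554, 0.0337]
eef_rot: [0.99, -0.144, 0.0, 0.0]
force: [-0.3, 0.5, -2.4]
grip_width: 0.0153
```

```bash
python3 -c "
from h import *
go(.4448,.1564,.0286,-1.859)
"
```

```text
t 17.25 pos [0.4458 0.1554 0.0337] yaw -1.8598 F [-0.3  0.5 -2.4] w 0.0153
row [-0.0013 -0.0007  0.0051] [-0.     -0.0005 -0.0008]
```

>>> {"name": "servo_tool", "arguments": {
  "rows": [
    [0, 0, 0.002, 0, 0, 0, 0],
    [0, 0, 0.004, 0, 0, 0, 0],
    [0, 0, 0.005, 0, 0, 0, 0],
    [0, 0, 0.005, 0, 0, 0, 0],
    [0.004, 0, 0.005, 0, 0, 0, 0],
    [0.009, 0, 0.005, 0, 0, 0, 0],
    [0.014, 0, 0.005, 0, 0, 0, 0],
    [0.018, 0, 0.005, 0, 0, 0, 0],
    [0.02, 0, 0.005, 0, 0, 0, 0],
    [0.022, 0, 0.005, 0, 0, 0, 0],
    [0.022, 0, 0.005, 0, 0, 0, 0]
  ]
}}

```text
clock: 18.35
eef_pos: [0.467, 0.1496, 0.0286]
eef_rot: [0.99, -0.144, 0.0, -0.0]
force: [-0.0, 0.6, -2.6]
grip_width: 0.0152
```

```bash
python3 -c "
from h import *
go(.5915-.123*.959,.113+.123*.284,.0286,-1.859)
pose,im,d=wshot('w11')
"
```

```text
t 18.35 pos [0.467  0.1496 0.0286] yaw -1.8592 F [-0.   0.6 -2.6] w 0.0152
row [ 0.0067 -0.0002  0.    ] [-0.0003 -0.0009 -0.0002]
```

View pics/w11.png

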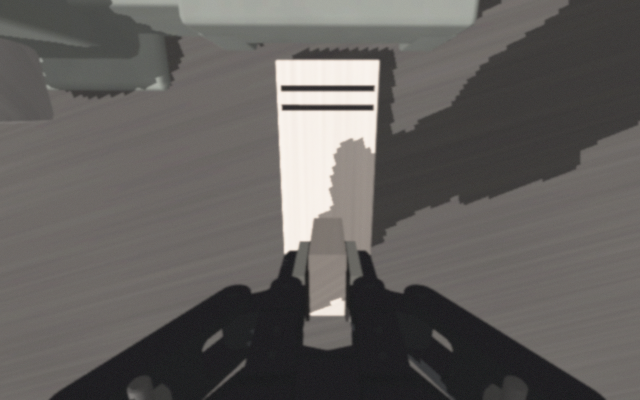

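>>> {"name": "servo_tool", "arguments": {
  "rows": [
    [0, 0, 0.0005, 0, 0, 0, 0],
    [0, 0, 0.0008, 0, 0, 0, 0],
    [0.001, 0, 0.0008, 0, 0, 0, 0],
    [0.002, 0, 0.0008, 0, 0, 0, 0],
    [0.003, 0, 0.0008, 0, 0, 0, 0],
    [0.004, 0, 0.0008, 0, 0, 0, 0],
    [0.004, 0, 0.0008, 0, 0, 0, 0]
  ]
}}

```text
clock: 19.1
eef_pos: [0.4691, 0.1488, 0.0285]
eef_rot: [0.99, -0.144, -0.001, 0.0]
force: [-8.6, 3.3, 14.9]
grip_width: 0.0153
```

>>> {"name": "servo_tool", "arguments": {
  "rows": [
    [0.001, 0, 0, 0, 0, 0, 0],
    [0.002, 0, 0, 0, 0, 0, 0],
    [0.002, 0, 0, 0, 0, 0, 0]
  ]
}}

```text
clock: 19.4
eef_pos: [0.4709, 0.1482, 0.0285]
eef_rot: [0.99, -0.144, -0.001, 0.0]
force: [-7.8, 2.4, 15.8]
grip_width: 0.0151
```

>>> {"name": "servo_tool", "arguments": {
  "rows": [
    [0.001, 0, -0.0003, 0, 0, 0, 0],
    [0.002, 0, -0.0003, 0, 0, 0, 0],
    [0.002, 0, -0.0003, 0, 0, 0, 0]
  ]
}}

```text
clock: 19.7
eef_pos: [0.4732, 0.1477, 0.0286]
eef_rot: [0.99, -0.144, -0.001, 0.0]
force: [-6.4, 2.3, 9.4]
grip_width: 0.0157
```

>>> {"name": "servo_tool", "arguments": {
  "rows": [
    [0.001, 0, 0, 0, 0, 0, 0],
    [0.0015, 0, 0, 0, 0, 0, 0],
    [0.0015, 0, 0, 0, 0, 0, 0]
  ]
}}

```text
clock: 20.0
eef_pos: [0.4732, 0.1476, 0.0285]
eef_rot: [0.99, -0.144, -0.002, 0.0]
force: [-12.3, 7.4, 15.3]
grip_width: 0.0156
```

```bash
python3 -c "
from h import *
go(.5915-.123*.959,.113+.123*.284,.0286,-1.859)
pose,im,d=wshot('w12')
"
```

```text
t 20.0 pos [0.4732 0.1476 0.0285] yaw -1.8591 F [-12.3   7.4  15.3] w 0.0156
row [ 0.0002 -0.0005 -0.0001] [ 0.0011  0.0036 -0.0001]
```

View pics/w12.png

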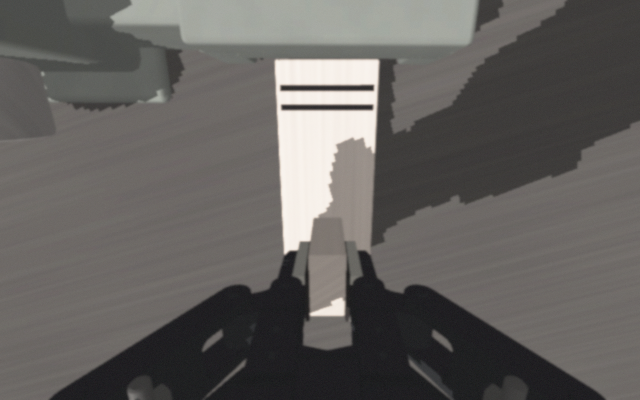

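>>> {"name": "servo_tool", "arguments": {
  "rows": [
    [0.001, 0, 0, 0, 0, 0, 0],
    [0.001, 0, 0, 0, 0, 0, 0],
    [0.001, 0, 0, 0, 0, 0, 0]
  ]
}}

```text
clock: 20.35
eef_pos: [0.4732, 0.1474, 0.0285]
eef_rot: [0.99, -0.144, -0.003, 0.0]
force: [-15.9, 9.4, 17.5]
grip_width: 0.0153
```

The medium one is stopped at the bridge's face (force rises, no advance, and the measured gap is about 15.7 mm). Backing off.

>>> {"name": "servo_tool", "arguments": {
  "rows": [
    [-0.006, 0, -0.001, 0, 0, 0, 0],
    [-0.02, 0, -0.001, 0, 0, 0, 0],
    [-0.035, 0, -0.002, 0, 0, 0, 0],
    [-0.035, 0, -0.02, 0, 0, 0, 0],
    [-0.035, 0, -0.05, 0, 0, 0, 0],
    [-0.035, 0, -0.08, 0, 0, 0, 0],
    [-0.035, 0, -0.095, 0, 0, 0, 0],
    [-0.035, 0, -0.095, 0, 0, 0, 0]
  ]
}}

```text
clock: 21.15
eef_pos: [0.4435, 0.1572, 0.1247]
eef_rot: [0.99, -0.143, 0.002, -0.001]
force: [0.4, 0.9, -2.3]
grip_width: 0.0151
```

```bash
python3 -c "
from h import *
go(.411,-.295,.124,-1.718)
"
```

```text
t 21.15 pos [0.4435 0.1572 0.1247] yaw -1.8587 F [ 0.4  0.9 -2.3] w 0.0151
row [9.720e-02 4.428e-01 1.000e-04] [-0.0019 -0.0037 -0.1407]
```

>>> {"name": "servo_tool", "arguments": {
  "rows": [
    [0.009, 0.04, 0, 0, 0, -0.015, 0],
    [0.018, 0.083, 0, 0, 0, -0.03, 0],
    [0.028, 0.13, 0, 0, -0.002, -0.045, 0],
    [0.039, 0.178, 0, 0, -0.003, -0.06, 0],
    [0.05, 0.226, 0, 0, -0.003, -0.075, 0],
    [0.06, 0.274, 0, 0, -0.003, -0.09, 0],
    [0.07, 0.32, 0, 0, -0.003, -0.105, 0],
    [0.08, 0.365, 0, 0, -0.003, -0.12, 0],
    [0.089, 0.405, 0, 0, -0.003, -0.13, 0],
    [0.095, 0.433, 0, 0, -0.003, -0.14, 0],
    [0.097, 0.443, 0, 0, -0.003, -0.141, 0],
    [0.097, 0.443, 0, 0, -0.003, -0.141, 0]
  ]
}}

```text
clock: 22.35
eef_pos: [0.4094, -0.2957, 0.1218]
eef_rot: [0.997, -0.075, -0.002, -0.001]
force: [-0.3, 0.1, -2.3]
grip_width: 0.0154
```

>>> {"name": "servo_tool", "arguments": {
  "rows": [
    [0, 0, 0.03, 0, 0, 0, 0],
    [0, 0, 0.06, 0, 0, 0, 0],
    [0, 0, 0.08, 0, 0, 0, 0],
    [0, 0, 0.09, 0, 0, 0, 0],
    [0, 0, 0.092, 0, 0, 0, 0],
    [0, 0, 0.092, 0, 0, 0, 0]
  ]
}}

```text
clock: 22.95
eef_pos: [0.4103, -0.2948, 0.0312]
eef_rot: [0.997, -0.073, -0.001, -0.0]
force: [-0.9, -0.1, -2.8]
grip_width: 0.0154
```

```bash
python3 -c "
from h import *
go(.411,-.295,.0284,-1.718)
"
```

```text
t 22.95 pos [ 0.4103 -0.2948  0.0312] yaw -1.7172 F [-0.9 -0.1 -2.8] w 0.0154
row [0.0007 0.0001 0.0028] [-0.0005  0.0026  0.0008]
```

>>> {"name": "servo_tool", "arguments": {
  "rows": [
    [0, 0, 0.0015, 0, 0.002, 0, 0],
    [0, 0, 0.0028, 0, 0.002, 0, 0],
    [0, 0, 0.003, 0, 0.002, 0, 0],
    [0, 0, 0.003, 0, 0.002, 0, 1],
    [0, 0, 0.003, 0, 0.002, 0, 1],
    [0, 0, 0.003, 0, 0.002, 0, 1],
    [0, 0, 0.003, 0, 0.002, 0, 1],
    [0, 0, 0.003, 0, 0.002, 0, 1],
    [0, 0, -0.03, 0, 0.002, 0, 1],
    [0, 0, -0.07, 0, 0.002, 0, 1],
    [0, 0, -0.09, 0, 0.002, 0, 1],
    [0, 0, -0.09, 0, 0.002, 0, 1]
  ]
}}

```text
clock: 24.15
eef_pos: [0.412, -0.2969, 0.1239]
eef_rot: [0.997, -0.074, 0.002, 0.001]
force: [-0.3, -0.4, -0.2]
grip_width: 0.0852
```

```bash
python3 -c "
from h import *
c,s=np.cos(.19),np.sin(.19)
go(.4349-.0035*c,-.2029-.0035*s,.122,.19-np.pi/2)
pose,im,d=wshot('w13')
P=pts('wrist',d,pose);spacers(P,d>0)
"
```

```text
t 24.15 pos [ 0.412  -0.2969  0.1239] yaw -1.718 F [-0.3 -0.4 -0.2] w 0.0852
row [ 0.0056 -0.0952  0.0017] [ 0.0033 -0.0043 -0.3372]
fin [  0 134  32  48] ((486.8992919921875, -80.88603973388672), (29.990009307861328, 17.948270797729492), 10.708158493041992)
fin [176 181  39  45] ((434.7483825683594, -203.28073120117188), (29.950103759765625, 16.951147079467773), 11.530462265014648)
fin [315 193  22  40] ((413.41790771484375, -296.7226257324219), (15.464101791381836, 29.936384201049805), 81.11993408203125)
plate [  0  16 102 161] 0.0222 ((525.9932861328125, -73.01827239990234), (109.86300659179688, 52.621620178222656), 11.667557716369629)
plate [141  69 111 136] 0.0125 ((473.9338073730469, -195.74630737304688), (110.08749389648438, 50.93168640136719), 10.84230899810791)
plate [294  82  63 132] 0.0174 ((452.4395751953125, -302.176025390625), (50.04793930053711, 109.9541015625), 81.62272644042969)
plate [600 240  40  94] 0.0205 ((277.1017150878906, -574.3248291015625), (101.44441986083984, 21.12343406677246), 16.884262084960938)
```

View pics/w13.png

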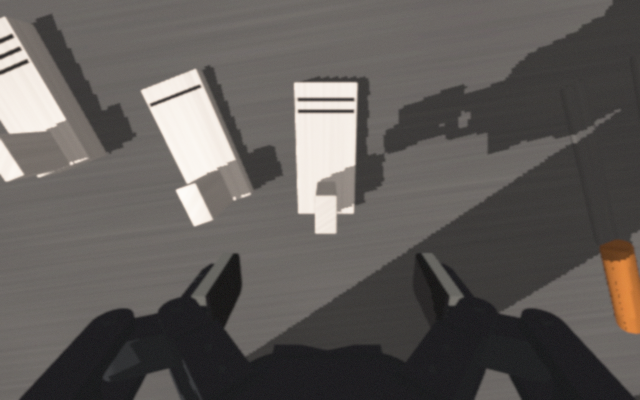

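Medium is flat at its old place. Back to the thin one.

>>> {"name": "servo_tool", "arguments": {
  "rows": [
    [0.003, -0.045, 0, 0.002, -0.003, -0.14, 1],
    [0.005, -0.09, 0, 0.003, -0.004, -0.28, 1],
    [0.006, -0.095, 0, 0.003, -0.004, -0.337, 1],
    [0.006, -0.095, 0, 0.003, -0.004, -0.337, 1],
    [0.006, -0.095, 0.03, 0.003, -0.004, -0.337, 1],
    [0.006, -0.095, 0.06, 0.003, -0.004, -0.337, 1],
    [0.006, -0.095, 0.08, 0.003, -0.004, -0.337, 1],
    [0.006, -0.095, 0.092, 0.003, -0.004, -0.337, 1],
    [0.006, -0.095, 0.095, 0.003, -0.004, -0.337, 1],
    [0.006, -0.095, 0.095, 0.003, -0.004, -0.337, 1]
  ]
}}

```text
clock: 25.2
eef_pos: [0.43, -0.2028, 0.0257]
eef_rot: [0.996, 0.094, -0.002, -0.002]
force: [-0.5, -0.6, 0.3]
grip_width: 0.0853
```

```bash
python3 -c "
from h import *
c,s=np.cos(.19),np.sin(.19)
go(.4349-.0035*c,-.2029-.0035*s,.028,.19-np.pi/2)
pose,im,d=wshot('w14')
"
```

```text
t 25.2 pos [ 0.43   -0.2028  0.0257] yaw -1.3821 F [-0.5 -0.6  0.3] w 0.0853
row [ 0.0013  0.001  -0.0023] [-0.0044  0.0043 -0.0013]
```

View pics/w14.png

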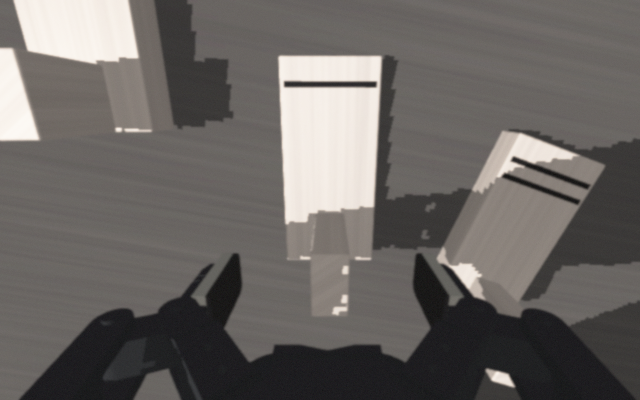

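>>> {"name": "servo_tool", "arguments": {
  "rows": [
    [0.001, 0.001, -0.002, -0.004, 0.004, 0, 1],
    [0.001, 0.001, -0.002, -0.004, 0.004, 0, 1],
    [0.001, 0.001, -0.002, -0.004, 0.004, 0, 0],
    [0.001, 0.001, -0.002, -0.004, 0.004, 0, 0],
    [0.001, 0.001, -0.002, -0.004, 0.004, 0, 0],
    [0.001, 0.001, -0.002, -0.004, 0.004, 0, 0],
    [0.001, 0.001, -0.002, -0.004, 0.004, 0, 0],
    [0.001, 0.001, -0.002, -0.004, 0.004, 0, 0],
    [0.001, 0.001, -0.002, -0.004, 0.004, 0, 0],
    [0.001, 0.001, -0.002, -0.004, 0.004, 0, 0],
    [0.001, 0.001, -0.002, -0.004, 0.004, 0, 0]
  ],
  "newtons": 45
}}

```text
clock: 26.35
eef_pos: [0.4314, -0.2033, 0.0281]
eef_rot: [0.995, 0.095, 0.0, -0.0]
force: [0.3, 0.4, 2.7]
grip_width: 0.0154
```

```bash
python3 -c "
from h import *
go(.4544,.1536,.118,-1.859)
"
```

```text
t 26.35 pos [ 0.4314 -0.2033  0.0281] yaw -1.381 F [0.3 0.4 2.7] w 0.0154
row [ 0.09   -0.3461 -0.0899] [-1.00e-04 -4.00e-04  4.78e-01]
```

>>> {"name": "servo_tool", "arguments": {
  "rows": [
    [0, 0, -0.02, 0, 0, 0, 0],
    [0, 0, -0.05, 0, 0, 0, 0],
    [0, 0, -0.085, 0, 0, 0, 0],
    [0, 0, -0.092, 0, 0, 0, 0],
    [0, 0, -0.092, 0, 0, 0, 0]
  ]
}}

```text
clock: 26.85
eef_pos: [0.4318, -0.2036, 0.1208]
eef_rot: [0.996, 0.095, 0.001, 0.001]
force: [-0.1, -0.0, -3.0]
grip_width: 0.0154
```

```bash
python3 -c "
from h import *
go(.4448,.1564,.118,-1.859)
"
```

```text
t 26.85 pos [ 0.4318 -0.2036  0.1208] yaw -1.381 F [-0.1 -0.  -3. ] w 0.0154
row [ 0.0807 -0.3511  0.0025] [ 0.0009 -0.0025  0.478 ]
```

>>> {"name": "servo_tool", "arguments": {
  "rows": [
    [0.01, -0.04, 0, 0, 0, 0.06, 0],
    [0.02, -0.087, 0, 0, 0, 0.12, 0],
    [0.03, -0.13, 0, 0, 0, 0.18, 0],
    [0.04, -0.175, 0, 0, -0.001, 0.24, 0],
    [0.05, -0.22, 0, 0, -0.002, 0.3, 0],
    [0.06, -0.262, 0, 0, -0.002, 0.36, 0],
    [0.07, -0.305, 0, 0, -0.002, 0.42, 0],
    [0.078, -0.336, 0, 0, -0.002, 0.46, 0],
    [0.081, -0.351, 0, 0, -0.002, 0.478, 0],
    [0.081, -0.351, 0, 0, -0.002, 0.478, 0],
    [0.081, -0.351, 0, 0, -0.002, 0.478, 0]
  ]
}}

```text
clock: 27.95
eef_pos: [0.4434, 0.1563, 0.1186]
eef_rot: [0.99, -0.143, -0.002, 0.001]
force: [-0.2, -0.2, -2.2]
grip_width: 0.0156
```

>>> {"name": "servo_tool", "arguments": {
  "rows": [
    [0, 0, 0.03, 0, 0, 0, 0],
    [0, 0, 0.06, 0, 0, 0, 0],
    [0, 0, 0.08, 0, 0, 0, 0],
    [0, 0, 0.086, 0, 0, 0, 0],
    [0, 0, 0.088, 0, 0, 0, 0],
    [0, 0, 0.088, 0, 0, 0, 0]
  ]
}}

```text
clock: 28.55
eef_pos: [0.4448, 0.1563, 0.0323]
eef_rot: [0.99, -0.144, -0.001, 0.0]
force: [-0.1, -0.8, -2.0]
grip_width: 0.0156
```

```bash
python3 -c "
from h import *
go(.4448,.1564,.028,-1.859)
"
```

```text
t 28.55 pos [0.4448 0.1563 0.0323] yaw -1.8597 F [-0.1 -0.8 -2. ] w 0.0156
row [ 0.     -0.0001  0.0043] [ 0.0003  0.0015 -0.0007]
```

>>> {"name": "servo_tool", "arguments": {
  "rows": [
    [0, 0, 0.002, 0, 0.001, 0, 0],
    [0, 0, 0.004, 0, 0.001, 0, 0],
    [0, 0, 0.0042, 0, 0.001, 0, 0],
    [0, 0, 0.0042, 0, 0.001, 0, 0],
    [0.006, 0, 0.0042, 0, 0.001, 0, 0],
    [0.014, 0, 0.0042, 0, 0.001, 0, 0],
    [0.022, 0, 0.0042, 0, 0.001, 0, 0],
    [0.028, 0, 0.0042, 0, 0.001, 0, 0],
    [0.034, 0, 0.0042, 0, 0.001, 0, 0],
    [0.042, 0, 0.0042, 0, 0.001, 0, 0],
    [0.05, 0, 0.0042, 0, 0.001, 0, 0],
    [0.05, 0, 0.0042, 0, 0.001, 0, 0]
  ]
}}

```text
clock: 29.75
eef_pos: [0.4945, 0.1423, 0.0281]
eef_rot: [0.99, -0.144, 0.001, -0.0]
force: [1.5, -1.7, 2.6]
grip_width: 0.0152
```

>>> {"name": "servo_tool", "arguments": {
  "rows": [
    [0.006, 0, 0, 0, 0, 0, 0],
    [0.012, 0, 0, 0, 0, 0, 0],
    [0.018, 0, 0, 0, 0, 0, 0],
    [0.024, 0, 0, 0, 0, 0, 0],
    [0.03, 0, 0, 0, 0, 0, 0],
    [0.036, 0, 0, 0, 0, 0, 0],
    [0.042, 0, 0, 0, 0, 0, 0],
    [0.046, 0, 0, 0, 0, 0, 0],
    [0.046, 0, 0, 0, 0, 0, 0]
  ]
}}

```text
clock: 30.65
eef_pos: [0.537, 0.1293, 0.0281]
eef_rot: [0.99, -0.144, -0.0, 0.0]
force: [-2.2, -0.6, 5.9]
grip_width: 0.0153
```

```bash
python3 -c "
from h import *
go(.5915-.0435*.959,.113+.0435*.284,.028,-1.859)
pose,im,d=wshot('w15')
"
```

```text
t 30.65 pos [0.537  0.1293 0.0281] yaw -1.8593 F [-2.2 -0.6  5.9] w 0.0153
row [0.0134 0.0001 0.0001] [ 0.0001  0.0003 -0.0003]
```

View pics/w15.png

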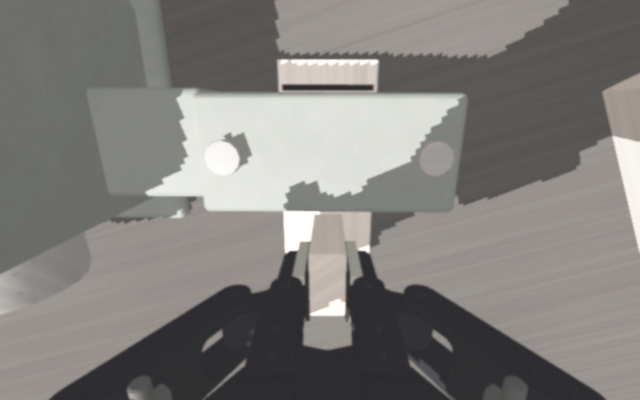

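>>> {"name": "servo_tool", "arguments": {
  "rows": [
    [0.003, 0, 0, 0, 0, 0, 0],
    [0.006, 0, 0, 0, 0, 0, 0],
    [0.009, 0, 0, 0, 0, 0, 0],
    [0.011, 0, 0, 0, 0, 0, 0],
    [0.011, 0, 0, 0, 0, 0, 0]
  ]
}}

```text
clock: 31.2
eef_pos: [0.5469, 0.1262, 0.0281]
eef_rot: [0.99, -0.144, -0.001, 0.0]
force: [-4.6, -0.0, 7.0]
grip_width: 0.0155
```

>>> {"name": "servo_tool", "arguments": {
  "rows": [
    [0.001, 0, 0, 0, 0, 0, 0],
    [0.002, 0, 0, 0, 0, 0, 0],
    [0.002, 0, 0, 0, 0, 0, 0]
  ]
}}

```text
clock: 31.5
eef_pos: [0.5485, 0.1257, 0.0281]
eef_rot: [0.99, -0.144, -0.001, 0.0]
force: [-5.5, 1.6, 8.6]
grip_width: 0.0155
```

```bash
python3 -c "
from h import *
go(.5915-.0435*.959,.113+.0435*.284,.028,-1.859)
pose,im,d=wshot('w16')
"
```

```text
t 31.5 pos [0.5485 0.1257 0.0281] yaw -1.8592 F [-5.5  1.6  8.6] w 0.0155
row [0.0014 0.     0.0001] [ 0.0006  0.0017 -0.0002]
```

View pics/w16.png

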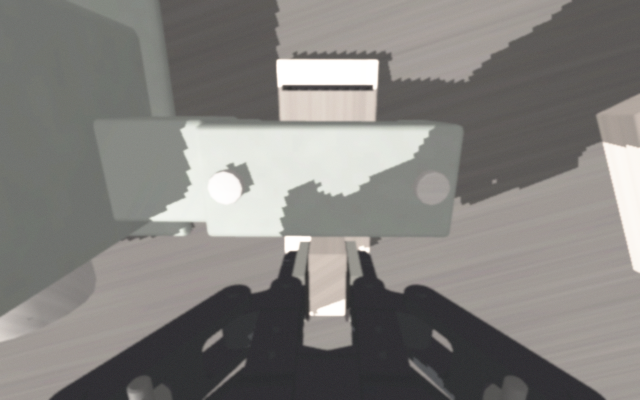

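>>> {"name": "servo_tool", "arguments": {
  "rows": [
    [0.001, 0, 0, 0, 0, 0, 0],
    [0.0015, 0, 0, 0, 0, 0, 0],
    [0.0015, 0, 0, 0, 0, 0, 0]
  ]
}}

```text
clock: 31.85
eef_pos: [0.5494, 0.1254, 0.0281]
eef_rot: [0.99, -0.144, -0.001, 0.0]
force: [-6.4, 1.8, 9.7]
grip_width: 0.0155
```

>>> {"name": "servo_tool", "arguments": {
  "rows": [
    [0.001, 0, 0, 0, 0, 0, 0],
    [0.0015, 0, 0, 0, 0, 0, 0],
    [0.0015, 0, 0, 0, 0, 0, 0]
  ]
}}

```text
clock: 32.15
eef_pos: [0.5494, 0.1254, 0.0281]
eef_rot: [0.99, -0.144, -0.003, 0.0]
force: [-11.8, 5.1, 14.5]
grip_width: 0.0154
```

>>> {"name": "servo_tool", "arguments": {
  "rows": [
    [-0.0012, 0, 0, 0, 0, 0, 0],
    [-0.0012, 0, 0, 0, 0, 0, 0.3],
    [-0.0012, 0, 0, 0, 0, 0, 0.8],
    [-0.0012, 0, 0, 0, 0, 0, 0.8],
    [-0.0012, 0, 0, 0, 0, 0, 0.8],
    [-0.0012, 0, 0, 0, 0, 0, 0.8],
    [-0.004, 0, -0.03, 0, 0, 0, 0.8],
    [-0.02, 0, -0.07, 0, 0, 0, 0.8],
    [-0.06, 0, -0.11, 0, 0, 0, 0.8],
    [-0.1, 0, -0.14, 0, 0, 0, 0.8],
    [-0.1, 0, -0.14, 0, 0, 0, 0.8],
    [-0.1, 0, -0.14, 0, 0, 0, 0.8]
  ]
}}

```text
clock: 33.35
eef_pos: [0.4561, 0.1538, 0.169]
eef_rot: [0.99, -0.143, 0.001, -0.0]
force: [1.0, -1.0, -0.8]
grip_width: 0.0684
```

```bash
python3 -c "
from h import *
go(.45,.15,.17,-1.859)
pose,im,d=wshot('w17')
P=pts('wrist',d,pose);bridge(P,d>0)
def toB(p): a=np.array(p)-[.5915,.113]; return (a@[.959,-.284]).round(4),(a@[.284,.959]).round(4)
m=(d>0)&(P[...,2]>.057)&(P[...,2]<.068)&(P[...,0]>.5)&(P[...,1]<.2)&(P[...,1]>.05)
k,l,s,c=cv2.connectedComponentsWithStats(m.astype(np.uint8))
for i in range(1,k):
  if s[i,4]>60:
    t=P[l==i];r=cv2.minAreaRect((t[:,:2]*1000).astype(np.float32));print('fin',r,toB(np.array(r[0])/1000))
for n in('scene','side'):
  im,d=grab_frame(n);cv2.imwrite(f'pics/{n}17.png',im[:,:,::-1]);P=pts(n,d);print(n);spacers(P,d>0)
"
```

```text
t 33.35 pos [0.4561 0.1538 0.169 ] yaw -1.8577 F [ 1.  -1.  -0.8] w 0.0684
row [-0.0047  0.0053 -0.001 ] [-0.0011 -0.0017  0.0013]
n 9884 z [0.0477 0.0497 0.0512] vmin [-55.9 -55.1 -54. ]
front [ 3.0000e-03 -2.4687e+01] back [1.0000e-03 1.3493e+01]
fin ((552.3365478515625, 124.05725860595703), (15.522736549377441, 29.666278839111328), 73.0513916015625) (np.float64(-0.0407), np.float64(-0.0005))
scene
fin [595  21  45  30] ((601.27587890625, 1133.5235595703125), (158.21446228027344, 16.588075637817383), 1.9670014381408691)
fin [176  71  47  19] ((44.40605926513672, -12.699195861816406), (131.74560546875, 51.70260238647461), 69.98944854736328)
fin [517 108  31  22] ((683.69287109375, 626.4271850585938), (78.88643646240234, 51.32939529418945), 11.303817749023438)
fin [346 171  10  12] ((553.7742309570312, 126.54351043701172), (16.86509895324707, 30.349077224731445), 70.9069595336914)
fin [390 170  54  32] ((671.3189697265625, 217.5404815673828), (132.50662231445312, 66.02503204345703), 30.06976318359375)
fin [259 193  13  12] ((488.5390625, -77.32275390625), (29.768112182617188, 16.9121
[... 3417 characters left out ...]
.4322509765625), 1.0315214395523071)
plate [  0  85 146  24] 0.0168 ((-106.66661071777344, 1100.41943359375), (507.79595947265625, 58.4335823059082), 9.675366401672363)
plate [268 255  58  39] 0.0217 ((526.5313110351562, -72.01307678222656), (110.04197692871094, 52.06838607788086), 11.259793281555176)
plate [  0 258  91 103] 0.0118 ((50.0417366027832, -0.4194793701171875), (218.9731903076172, 119.8785629272461), 89.77159881591797)
plate [351 320 110  42] 0.0112 ((681.4495849609375, -279.2915344238281), (61.91124725341797, 201.347412109375), 81.68134307861328)
plate [249 370  73  30] 0.0168 ((458.7367858886719, -295.69146728515625), (45.997528076171875, 105.55020141601562), 75.01941680908203)
```

View pics/w17.png

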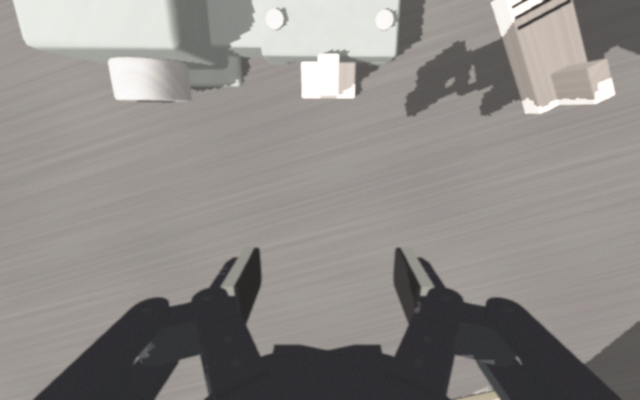

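View pics/side17.png

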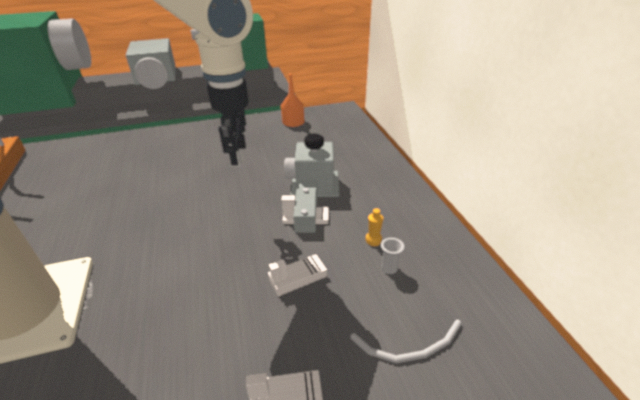

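```bash
python3 -c "
from plant import *
print(get_obs()['joint_velocities'].round(3)); print(finish_job())"
```

```text
[-0.003  0.015 -0.001  0.001  0.002  0.   ]
the job is handed in; nothing more can be done
None
```

The thin spacer is the thickest that goes in. It is pushed home under the bridge, and the job was handed in at about 33.5 s.

- **Thin, first try:** it slid well under the beam with no resistance, then went back to its starting place.
- **Medium:** slid up to the opening, it stopped at the bridge's face. The wrist force rose to about 18 N along the push with no further movement. The beam's top sits at about 49.7 mm, which puts the gap near 15.7 mm, so 17 mm cannot pass. I laid it back at its starting place.
- **Thin, second time:** slid back in until its fin stopped against the bridge, released, and the arm drawn clear.
- **Thick:** not tried, because the medium did not go in.

**Last checks:** in the wrist view the thin spacer's fin sits at bridge x = -40.7 mm, y = -0.5 mm, so its origin is within about 1 mm of home. The medium and thick spacers lie flat at about their starting places, the nearer one about 195 mm from the bridge. In the final pictures the plug, collet and bocal blank look unmoved and the gripper touches nothing. None of these checks failed. The scene and side cameras differ by 2–3 mm in y, which is about their stated accuracy.

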